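Dry-fit the model village on its scenic boards

TASK

Dry-fit the model village: stand each of the four stone model buildings (cottage, square tower, round dovecote, town gate wall) on the scenic board whose bare plaster bed has the shape of its base. Each one must stand upright, centred on its bed and lined up with the bed's outline (either way round will do), and be set down, not dropped. Do not push about or knock over the glue bottle and the pigment jar that stand among them.

Things in the scene. Friction and masses are not known exactly. Their poses are not given: they have to be found in the camera images.
- cottage_centre (a point): Model cottage: beige stone walls, red tiled gable roof with the ridge lengthwise. Base 80 x 54 mm, upright walls to 45 mm, ridge at 72 mm. Loose. This point: on its vertical axis, half-way up; z points up when it stands upright. x: along its 80 mm length and the ridge; y: across its 54 mm width. Grasp it across the width, by the walls.
- tower_centre (a point): Model square tower: beige stone, flat top with small battlements, 46 x 46 mm, 80 mm high, upright sides. Loose. This point: on its vertical axis, half-way up; z points up when it stands upright. x and y: square to its sides.
- dovecote_centre (a point): Model round dovecote: beige stone cylinder 54 mm across with upright side to 50 mm, red tiled cone roof up to 74 mm (roof no wider than the wall). Loose. This point: on its vertical axis, half-way up; z points up when it stands upright.
- gate_centre (a point): Model town wall with a closed dark wooden arched gate on either face: straight solid stone wall 104 mm long, 28 mm thick, 74 mm high with battlements, upright sides. Loose. This point: on its vertical axis, half-way up; z points up when it stands upright. x: along its 104 mm length; y: across its 28 mm thickness. Grasp it across the thickness.
- cottage_bed (a point): Fixed square scenic board 130 x 130 x 12 mm, plywood under green flock, a narrow brown path leading to the bed, low soft tufts (under 20 mm above the table) in the corners. On it, in the middle, lies the cottage's bed: a bare rectangle 84 x 58 mm, off-white plaster with a thin dark brown outline, flat and level with the board's top. This point: the middle of the bed, on the top surface, 12 mm above the table; z up; x: along the bed's long side, y: along its short side.
- tower_bed (a point): Fixed square scenic board 130 x 130 x 12 mm, plywood under green flock, a narrow brown path leading to the bed, low soft tufts (under 20 mm above the table) in the corners. On it, in the middle, lies the tower's bed: a bare square 50 x 50 mm, off-white plaster with a thin dark brown outline, flat and level with the board's top. This point: the middle of the bed, on the top surface, 12 mm above the table; z up; x and y: along the sides of the square.
- dovecote_bed (a point): Fixed square scenic board 130 x 130 x 12 mm, plywood under green flock, a narrow brown path leading to the bed, low soft tufts (under 20 mm above the table) in the corners. On it, in the middle, lies the dovecote's bed: a bare disc 58 mm across, off-white plaster with a thin dark brown outline, flat and level with the board's top. This point: the middle of the bed, on the top surface, 12 mm above the table; z up.
- gate_bed (a point): Fixed square scenic board 130 x 130 x 12 mm, plywood under green flock, a narrow brown path leading to the bed, low soft tufts (under 20 mm above the table) in the corners. On it, in the middle, lies the gate wall's bed: a bare long narrow strip 108 x 32 mm, off-white plaster with a thin dark brown outline, flat and level with the board's top. This point: the middle of the bed, on the top surface, 12 mm above the table; z up; x: along the strip, y: across it.
- glue_centre (a point): Bystander, loose: white glue bottle with green band and orange nozzle, 56 mm across, 122 mm high, standing among the work. This point: on its axis, 61 mm above its foot; z up along it.
- pigment_centre (a point): Bystander, loose: closed jar of ochre pigment with black lid, 52 mm across, 75 mm high, standing among the work. This point: on its axis, 37.5 mm above its foot; z up along it.

How it is judged:
By the outcome, as a careful person would: the job done as asked, in the order asked, and still so for the second after the job is handed in, with the robot touching nothing.
It also fails if it takes over 109 s, if anything falls off the work surface, if the arm or the gripper's body presses on something with over 40 N, if the wrist force passes 120 N, or if a joint passes its speed limit or range.

ROBOT

A 6-joint arm with a two-finger parallel gripper is mounted at the origin on the work surface. World frame = base frame: x ahead of the robot, y to its left, z up, the work surface at z = 0. Lengths are in m, angles in rad, forces in N, time in s.
With the tool pointing down it reaches from about 0.375 to 0.975 m from the base axis. Payload 3.8 kg.
Tool frame: the origin (TCP) lies midway between the tips of the shut fingers; the grasp point (between the pads) lies 19 mm behind it (env.hold_point_z is the distance from the TCP to the grasp point, in m); z points along the fingers, y is the direction in which the jaws open and shut (so a half turn about z gives the same grasp; the last joint's range is limited). The gripper opens to 85 mm and grips with 20 to 120 N. Pads are 22 mm wide; open, the fingers measure 114 mm over their backs; the gripper's body (76 mm by 85 mm) begins 54 mm behind the grasp point. The pads swing forward as they close: fully open they stand 13 mm farther back than shut.
Start: joints at [-1.185, 0.264, 1.604, -0, 1.274, -0.037], TCP at [0.277, -0.616, 0.231] pointing down, gripper open.
Joint ranges: [-2.63, 2.63], [-0.94, 2.18], [0.31, 2.57], [-1.31, 4.45], [0, 2.66], [-2.55, 2.55]. Speed limits (rad/s): [2.57, 2.57, 3.14, 3.14, 3.14, 3.14].

INTERFACE

Orientations are given as a unit quaternion [w, x, y, z].
In Python, from bench import env gives the robot as it stands. The module is installed in compiled form; this text tells all that it offers.
- The arm moves only by the shell command python3 -m pendant 'ROWS' [OPENING] [FORCE]. ROWS is JSON, a list of rows, each a list of 6 numbers: the shift along the tool's x, y, z scaled (see below), then the turn, a rotation vector about the tool's x, y, z scaled (see below). In form: [[dx, dy, dz, rx, ry, rz], ...]. A call has 1 to 20 rows; each row is the pose to reach, as a shift and turn from the pose measured when the call began, along the tool's axes at that moment, turning the shorter way round; what a row does not reach only later rows make up. The controller multiplies each number of a shift by 300 mm and each number of a turn by pi rad. A row lasts 1/12 s, in which the tool goes at most 41.7 mm and 7.16 degrees, less where a joint would pass 70% of its speed; a pose out of reach is approached as far as the arm can. A call with a number of a shift or a turn outside -1 to 1 is refused whole. A call with a gripper value outside its range is refused whole. OPENING is the opening, from -1 (shut) to 1 (fully open), set as the call begins (- or left out, the last holds). The fingers move at their own pace and stop on an object; FORCE is the grip in N (left out, the last holds). Time passes only in rows, so rows that repeat a pose let the fingers close. It gives the time, the measured TCP pose, the force and the opening at its end, in the units of the state.
- env.get_obs(): the state, without advancing time (a new reading comes with each control period).
- env.camera(name): name is "scene" or "top" or "wrist"; returns (picture, depth): 480x640x3 uint8, blue, green, red; 480x640 float32, m along the optical axis (not along the pixel's ray), 0 where there is no reading.
- env.get_calibration(name): a dict with "mtx" (3x3 intrinsics, pixels), "R" (3x3) and "t" (3): a world point X has camera coordinates R X + t. Camera axes: x right, y down, z forward; pixel columns grow to the right and rows downward; lengths in m; the calibration is good to about 2 mm. The wrist camera is an equidistant fisheye: a pixel r from the principal point sees the ray r / f radians off the axis. A picture is of the moment at which its call begins: read the wrist's pose just before it. get_calibration takes no time and is no camera call; for the wrist camera it gives the pose at the moment of the call.
- env.job_done(): hands the job in, once; it reports no verdict.
The state is a dict: "clock": time; "joint_positions": joint angles; "joint_vel": joint speeds; "joint_efforts": joint torques, N m; "tool_pos": TCP position; "orientation": TCP orientation; "wrist_force": force on the tool from outside, world axes, zero at the start; "moment": the same for the moment, N m; "gripper_width": finger opening in m.
Only numpy, scipy, OpenCV 4.12 (cv2) and the standard library are available. Lean on these libraries where they do the work, as an engineer would, in place of code of your own. Each camera call takes 0.05 s, during which the arm holds its last target.

## Working session

There is one attempt and no reset: what is moved stays moved. The work goes in short steps, Python scripts to look and compute and a shell command to move; the robot and the scene stay as the last step left them, time stands still between calls to the robot, and variables do not carry over. Pictures are saved under pics/ and viewed, and the job is handed in when it is done.

```bash
mkdir -p pics; ls; python3 - <<'E'
from bench import env
import cv2
o=env.get_obs(); print(o)
for n in ("scene","top","wrist"):
    c=env.get_calibration(n); p,d=env.camera(n); cv2.imwrite(f"pics/{n}0.png",p)
    print(n,c, d.min(),d.max())
    import numpy as np; np.savez(f"{n}0.npz",p=p,d=d,K=c["mtx"],R=c["R"],t=c["t"])
E
```

```text
pics
{'clock': 0.0, 'joint_positions': array([-1.18491300e+00,  2.64764675e-01,  1.60533958e+00, -6.53207159e-06,
        1.27369237e+00, -3.68817792e-02]), 'joint_vel': array([ 0.0002088 ,  0.00060845, -0.00121157, -0.00152397, -0.0022981 ,
       -0.00092148]), 'joint_efforts': array([-1.36170751e-03, -5.15116847e+01, -3.67311859e+01, -1.90797437e-04,
        1.29676878e-02,  9.55597159e-06]), 'tool_pos': array([ 0.2766813 , -0.6149092 ,  0.22997284]), 'orientation': array([-1.08470555e-03,  9.77740978e-01,  2.09812691e-01, -1.94396927e-04]), 'wrist_force': array([-0.00265861, -0.010189  ,  1.08213616]), 'moment': array([-0.00547697, -0.00253699,  0.04351561]), 'gripper_width': 0.08516915428451842}
scene {'mtx': array([[587.57075749,   0.        , 317.36532789],
       [  0.        , 587.57075749, 244.40967577],
       [  0.        ,   0.        ,   1.        ]]), 'R': array([[-0.74722787,  0.66420714,  0.02189499],
       [ 0.38487424,  0.45936934, -0.80053209],
       [-0.54177701, -0.58975307, -0.59888979]]), 't': array([ 0.40614077, -0.13422335,  1.7524998 ])} 0.0 3.9995198
top {'mtx': array([[616.69522875,   0.        , 315.34198627],
       [  0.        , 616.69522875, 239.76573036],
       [  0.        ,   0.        ,   1.        ]]), 'R': array([[ 0.01518362, -0.99979288,  0.01355168],
       [-0.98347549, -0.0173784 , -0.18020528],
       [ 0.18040346, -0.01059158, -0.98353567]]), 't': array([-0.01436125,  0.53737444,  1.22437621])} 0.0 2.281215
wrist {'mtx': array([[371.64829954,   0.        , 316.57732066],
       [  0.        , 371.64829954, 240.00758401],
       [  0.        ,   0.        ,   1.        ]]), 'R': array([[ 0.41097885, -0.9116438 , -0.00140252],
       [-0.87084693, -0.39304133,  0.29520185],
       [-0.26967019, -0.12010034, -0.95543388]]), 't': array([-0.67524146, -0.03931325,  0.37911098])} 0.0 1.416807
```

View pics/top0.png

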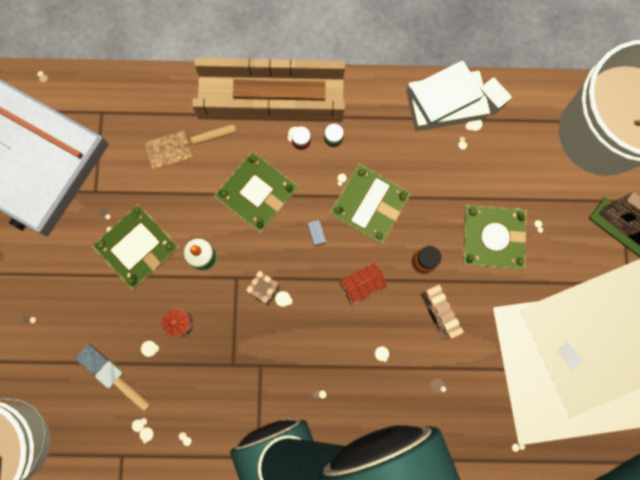

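View pics/scene0.png

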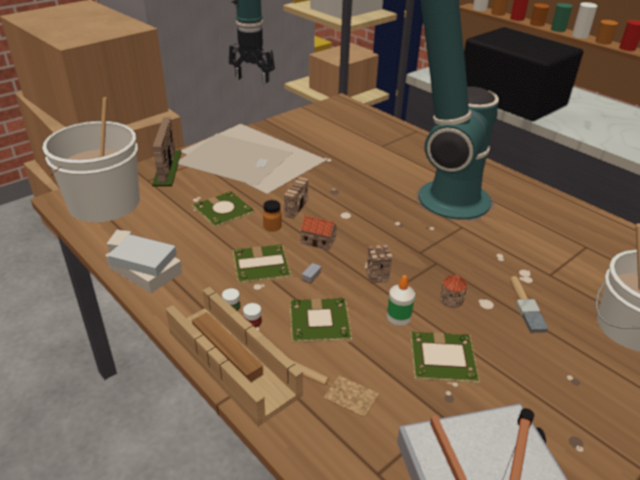

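View pics/wrist0.png

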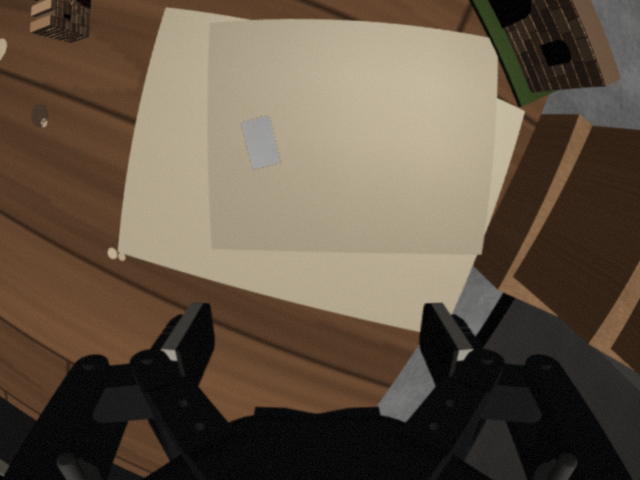

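The top view shows all four buildings standing: tower near (264,288), cottage (364,284), dovecote (176,322) and gate (444,312). The beds are at cottage (135,246), tower (257,191), gate (371,202) and dovecote (496,237). The glue is at (199,253) and the pigment at (427,258). Next I'll measure these.

```bash
cat > h.py <<'E'
import numpy as np, cv2
def rays(uv,K,fish=False):
    uv=np.asarray(uv,float).reshape(-1,2)
    x=(uv[:,0]-K[0,2])/K[0,0]; y=(uv[:,1]-K[1,2])/K[1,1]
    if not fish: return np.stack([x,y,np.ones_like(x)],1)
    r=np.hypot(x,y); s=np.where(r>1e-9,np.tan(r)/np.maximum(r,1e-9),1)
    return np.stack([x*s,y*s,np.ones_like(x)],1)
def onplane(uv,c,z,fish=False):
    d=rays(uv,c["K"],fish)@c["R"]; o=-c["R"].T@c["t"]
    return o+d*((z-o[2])/d[:,2])[:,None]
def cloud(c,fish=False):
    d=c["d"]; v,u=np.mgrid[:480,:640]
    r=rays(np.stack([u.ravel(),v.ravel()],1),c["K"],fish)*d.reshape(-1,1)
    X=(r-c["t"])@c["R"]; X[d.ravel()==0]=np.nan
    return X.reshape(480,640,3)
def load(f):
    z=np.load(f); return {k:z[k] for k in z.files}
def rect(pts):
    m=pts.mean(0); (cx,cy),(w,h),a=cv2.minAreaRect(((pts-m)*1000).astype(np.float32))
    if w<h: w,h,a=h,w,a+90
    return m+np.array([cx,cy])/1000,(w,h),(a+90)%180-90
E
python3 - <<'E'
from h import *
c=load("top0.npz"); p=c["p"]
# beds: bright plaster inside green
hsv=cv2.cvtColor(p,cv2.COLOR_BGR2HSV)
for n,(u,v) in dict(cottage=(135,246),tower=(257,191),gate=(371,202),dove=(496,237)).items():
    m=((hsv[...,1]<70)&(hsv[...,2]>130)).astype(np.uint8)
    k,l=cv2.connectedComponents(m); 
    b=(l==l[v,u]).astype(np.uint8); cs,_=cv2.findContours(b,0,1); ct=max(cs,key=len)
    P=onplane(ct.reshape(-1,2),c,.012)[:,:2]; ctr,s,a=rect(P)
    vs,us=np.nonzero(b); Q=onplane(np.c_[us,vs],c,.012)[:,:2]
    print(n,ctr.round(4),Q.mean(0).round(4),np.round(s,1),round(a,1))
X=cloud(c)
print("table z",np.nanmedian(X[330:350,200:230,2]))
for n,(u,v,r) in dict(cottage=(364,284,32),tower=(264,288,24),gate=(444,312,34),dove=(176,322,22),glue=(199,253,26),pig=(427,258,22)).items():
    W=X[v-r:v+r,u-r:u+r].reshape(-1,3); W=W[W[:,2]>.02]
    t=W[W[:,2]>W[:,2].max()-.012] if n!="cottage" else W
    ctr,s,a=rect(W[:,:2]); ct2,s2,a2=rect(t[:,:2])
    print(n,len(W),W[:,2].max().round(4),"all",ctr.round(4),np.round(s,1),round(a,1),"top",ct2.round(4),np.round(s2,1),round(a2,1))
E
```

```text
cottage [0.5251 0.3758] [0.5247 0.376 ] [85.3 59.6] -44.6
tower [0.6501 0.124 ] [0.6501 0.1242] [52.2 51.8] -37.5
gate [ 0.6279 -0.1225] [ 0.6277 -0.1224] [111.4  35.3] -29.5
dove [ 0.5584 -0.3907] [ 0.5587 -0.3903] [59.3 57.9] -1.9
table z 0.000574871848078888
cottage 1136 0.0777 all [ 0.4509 -0.1054] [82.3 57.8] -61.6 top [ 0.4509 -0.1054] [82.3 57.8] -61.6
tower 629 0.087 all [0.4357 0.0985] [47.8 47.3] -33.0 top [0.4366 0.0987] [46.2 46.1] -32.1
gate 1046 0.0825 all [ 0.3933 -0.2633] [105.3  32.2] 25.2 top [ 0.3935 -0.2643] [103.3  29.6] 26.7
dove 678 0.0796 all [0.3639 0.2713] [54.6 54.1] -83.9 top [0.3657 0.2736] [26.7 26. ] -44.0
glue 743 0.1248 all [0.5034 0.23  ] [55.5 55.3] 28.1 top [0.5029 0.2298] [15.  12.2] -34.8
pig 587 0.0833 all [ 0.501  -0.2347] [48.4 47.2] -87.9 top [ 0.5028 -0.2357] [45.3 44.9] 73.9
```

```bash
cat >> h.py <<'E'
from scipy.spatial.transform import Rotation as Ro
def toolR(o):
    q=o["orientation"]; return Ro.from_quat([q[1],q[2],q[3],q[0]])
def yaw(o):
    x=toolR(o).as_matrix()[:,0]; return np.degrees(np.arctan2(x[1],x[0]))
def down(th):
    c,s=np.cos(np.radians(th)),np.sin(np.radians(th))
    return Ro.from_matrix(np.array([[c,s,0],[s,-c,0],[0,0,-1.]]))
def rowto(o,xyz,th):
    R=toolR(o); d=R.inv().apply(np.array(xyz)-o["tool_pos"])/0.3
    rv=(R.inv()*down(th)).as_rotvec()/np.pi
    n=max(np.linalg.norm(d)*300/41.7,np.linalg.norm(rv)*180/7.16)
    return d.round(3).tolist()+rv.round(3).tolist(), round(n,1)
def show(o):
    print("t",round(o["clock"],2),"tcp",o["tool_pos"].round(4),"yaw",round(yaw(o),2),"j6",o["joint_positions"][5].round(2),"F",o["wrist_force"].round(1),"w",round(o["gripper_width"],4))
def wristcap(env,name):
    o=env.get_obs(); c=env.get_calibration("wrist"); p,d=env.camera("wrist"); cv2.imwrite(f"pics/{name}.png",p)
    np.savez(f"{name}.npz",p=p,d=d,K=c["mtx"],R=c["R"],t=c["t"]); show(o)
    return o,dict(p=p,d=d,K=c["mtx"],R=c["R"],t=c["t"])
E
python3 - <<'E'
from h import *
from bench import env
o=env.get_obs(); c=env.get_calibration("wrist"); show(o)
R=toolR(o).as_matrix(); cam=-c["R"].T@c["t"]
print("cam in tool",R.T@(cam-o["tool_pos"]),"axis",R.T@c["R"][2])
print(rowto(o,[.451,-.105,.23],118.4))
E
```

```text
t 0.15 tcp [ 0.2767 -0.615   0.2302] yaw 24.22 j6 -0.04 F [-0.3  0.9 -0.3] w 0.0852
cam in tool [ 0.07484963  0.00108167 -0.14279532] axis [-2.95290807e-01  8.37254073e-04  9.55407054e-01]
([1.227, -1.312, 0.003, -0.0, -0.0, -0.523], np.float64(13.2))
```

```bash
python3 -m pendant '[[0.12,-0.13,0,0,0,-0.04],[0.24,-0.26,0,0,0,-0.08],[0.36,-0.39,0,0,0,-0.12],[0.48,-0.52,0,0,0,-0.16],[0.6,-0.65,0,0,0,-0.2],[0.72,-0.78,0,0,0,-0.24],[0.84,-0.9,0,0,0,-0.28],[0.9,-1,0,0,0,-0.32],[0.9,-1,0,0,0,-0.36],[0.9,-1,0,0,0,-0.4]]' 1; python3 - <<'E'
from h import *
from bench import env
print(rowto(env.get_obs(),[.451,-.105,.23],118.4))
E
```

```text
clock: 0.98
tool_pos: [0.3998, -0.2274, 0.2305]
orientation: [-0.001, 0.667, 0.745, 0.001]
wrist_force: [0.1, 0.3, -0.5]
gripper_width: 0.0856
([0.387, 0.214, 0.003, 0.0, -0.001, -0.123], np.float64(3.2))
```

```bash
python3 -m pendant '[[0.13,0.07,0,0,0,-0.04],[0.26,0.14,0,0,0,-0.08],[0.387,0.214,0.003,0,0,-0.123],[0.387,0.214,0.003,0,0,-0.123],[0.387,0.214,0.003,0,0,-0.123],[0.387,0.214,0.003,0,0,-0.123]]'; python3 - <<'E'
from h import *
from bench import env
wristcap(env,"w1")
E
```

```text
clock: 1.48
tool_pos: [0.4509, -0.1048, 0.2297]
orientation: [-0.001, 0.512, 0.859, 0.001]
wrist_force: [-0.4, 0.1, 1.3]
gripper_width: 0.0852
t 1.48 tcp [ 0.4509 -0.1048  0.2297] yaw 118.44 j6 -0.78 F [-0.4  0.1  1.3] w 0.0852
```

View pics/w1.png

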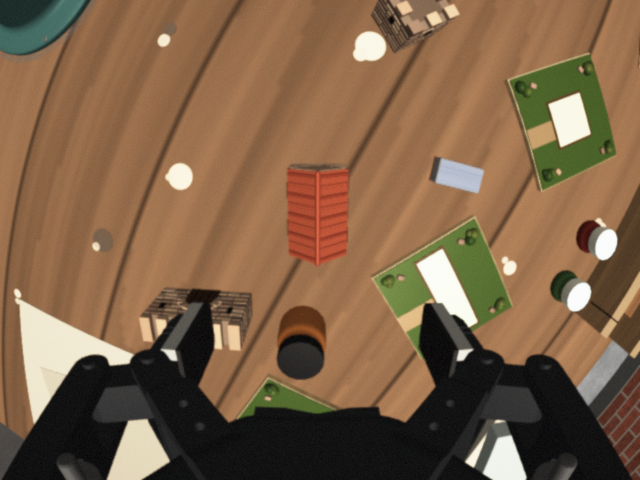

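The wrist view shows the cottage centred in the jaw plane at (318,213), ridge running vertically. The tower bed (570,120), gate bed (446,288), pigment (302,340) and gate (205,320) are also in view.

```bash
cat >> h.py <<'E'
def bedw(c,uv,fish=True,z=.012):
    hsv=cv2.cvtColor(c["p"],cv2.COLOR_BGR2HSV)
    m=((hsv[...,1]<70)&(hsv[...,2]>130)).astype(np.uint8)
    k,l=cv2.connectedComponents(m); b=(l==l[uv[1],uv[0]]).astype(np.uint8)
    ct=max(cv2.findContours(b,0,1)[0],key=len)
    P=onplane(ct.reshape(-1,2),c,z,fish)[:,:2]; ctr,s,a=rect(P)
    print("bed",uv,ctr.round(4),"circ/mean",P.mean(0).round(4),np.round(s,1),round(a,1)); return ctr,s,a
def red(c,box,zs=(.045,),fish=True):
    u0,v0,u1,v1=box; hsv=cv2.cvtColor(c["p"],cv2.COLOR_BGR2HSV)
    m=(((hsv[...,0]<10)|(hsv[...,0]>172))&(hsv[...,1]>140)&(hsv[...,2]>60)).astype(np.uint8)
    w=np.zeros_like(m); w[v0:v1,u0:u1]=m[v0:v1,u0:u1]; w=cv2.morphologyEx(w,cv2.MORPH_CLOSE,np.ones((5,5)))
    return max(cv2.findContours(w,0,1)[0],key=cv2.contourArea).reshape(-1,2)
E
python3 - <<'E'
from h import *
c=load("w1.npz")
bedw(c,(570,120)); bedw(c,(446,288))
ct=red(c,(260,140,380,290)); print(ct.min(0),ct.max(0))
r=cv2.minAreaRect(ct.astype(np.float32)); print(r)
X=cloud(c,True)
print("table",np.nanmedian(X[250:280,180:240,2]))
m=np.zeros((480,640),np.uint8); cv2.fillPoly(m,[ct],1); P=X[m>0]; P=P[~np.isnan(P[:,0])]
print(P[:,2].max(),P[:,2].min(), len(P)); print(rect(P[P[:,2]>.02][:,:2]))
top=P[P[:,2]>np.percentile(P[:,2],90)]; print("ridge",rect(top[:,:2]),np.median(top[:,2]))
for e in [(288,170),(348,170),(288,252),(348,252),(318,165),(318,263)]:
    print(e,onplane([e],c,.045 if e[0]!=318 else .072,True)[0].round(4), X[e[1],e[0]].round(4))
E
```

```text
bed (570, 120) [0.6504 0.1239] circ/mean [0.6501 0.1236] [51.4 51. ] 52.8
bed (446, 288) [ 0.6283 -0.1227] circ/mean [ 0.6235 -0.1173] [109.7  33.7] -29.1
[287 168] [348 265]
((317.5, 216.5), (61.0, 97.0), 0.0)
table 0.00034764561058119535
0.07536324057626627 -0.0011740472396812999 5413
(array([ 0.45118526, -0.10511816]), (81.53266906738281, 57.72688293457031), -62.133352279663086)
ridge (array([ 0.45108838, -0.10477084]), (80.85113525390625, 8.31862735748291), -60.53567695617676) 0.07291966219618412
(288, 170) [ 0.4099 -0.0837  0.045 ] [ 0.4099 -0.0835  0.0463]
(348, 170) [ 0.4565 -0.0584  0.045 ] [ 0.4564 -0.0583  0.0452]
(288, 252) [ 0.4451 -0.1515  0.045 ] [ 0.4449 -0.1508  0.0469]
(348, 252) [ 0.4943 -0.1248  0.045 ] [ 5.051e-01 -1.363e-01  2.000e-04]
(318, 165) [ 0.4298 -0.065   0.072 ] [ 0.4319 -0.0686  0.0284]
(318, 263) [ 0.47   -0.1389  0.072 ] [ 0.4697 -0.1384  0.0733]
```

Both views agree: cottage at (0.451,-0.105), 80×57 mm, yaw -61.6. Descending to grasp.

```bash
python3 -m pendant '[[0,0,0.13,0,0,0],[0,0,0.26,0,0,0],[0,0,0.39,0,0,0],[0,0,0.5,0,0,0],[0,0,0.6,0,0,0],[0,0,0.67,0,0,0],[0,0,0.71,0,0,0],[0,0.001,0.735,0,0,0],[0,0.001,0.735,0,0,0],[0,0.001,0.735,0,0,0]]' 1 60; python3 -m pendant '[[0,0,0,0,0,0],[0,0,0,0,0,0],[0,0,0,0,0,0],[0,0,0,0,0,0],[0,0,0,0,0,0],[0,0,0,0,0,0],[0,0,0,0,0,0],[0,0,0,0,0,0]]' -1 60
```

```text
clock: 2.37
tool_pos: [0.4505, -0.1061, 0.0094]
orientation: [-0.001, 0.513, 0.858, 0.0]
wrist_force: [0.2, -0.5, -0.2]
gripper_width: 0.0853
clock: 3.03
tool_pos: [0.4521, -0.1067, 0.0109]
orientation: [0.0, 0.513, 0.858, 0.001]
wrist_force: [-0.1, -1.9, 7.4]
gripper_width: 0.0532
```

```bash
python3 -m pendant '[[0,0,-0.03,0,0,0],[0,0,-0.1,0,0,0],[0,0,-0.2,0,0,0],[0,0,-0.32,0,0,0],[0,0,-0.45,0,0,0],[0,0,-0.55,0,0,0],[0,0,-0.6,0,0,0],[0,0,-0.6,0,0,0],[0,0,-0.6,0,0,0]]'; python3 - <<'E'
from h import *
from bench import env
o,c=wristcap(env,"w2")
print(rowto(o,[.5251,.3758,.19],135.3))
E
```

```text
clock: 3.78
tool_pos: [0.4522, -0.1068, 0.1919]
orientation: [0.001, 0.513, 0.858, 0.001]
wrist_force: [-1.0, 0.4, -1.5]
gripper_width: 0.0528
t 3.78 tcp [ 0.4522 -0.1068  0.1919] yaw 118.25 j6 -0.78 F [-1.   0.4 -1.5] w 0.0528
([1.302, 0.975, 0.007, 0.001, 0.001, -0.095], np.float64(11.7))
```

View pics/w2.png

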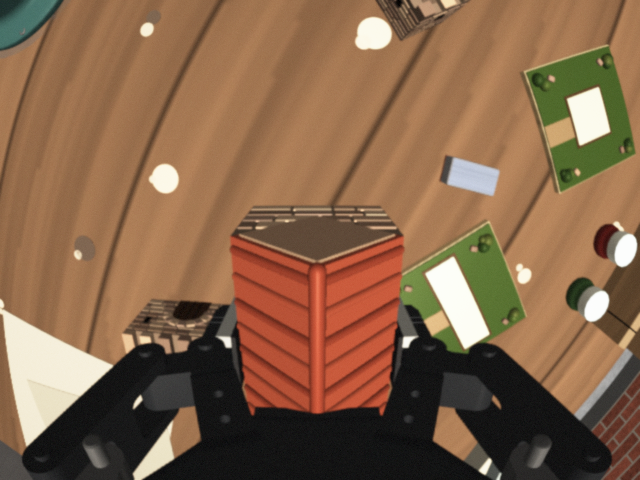

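The cottage is held, with its far gable at (318,225). Now measuring where it sits in the hand.

```bash
python3 - <<'E'
from h import *
from bench import env
o=env.get_obs(); c=load("w2.npz"); X=cloud(c,True); R=toolR(o).as_matrix()
T=(X-o["tool_pos"])@R*1000
for r in range(202,300,6): print(r,[tuple(T[r,u].round(0).astype(int)) if not np.isnan(T[r,u,0]) else None for u in (260,290,318,345,375)])
def ray(uv,axis,val):  # intersect with tool-plane
    d=(rays([uv],c["K"],True)@c["R"]@R)[0]; s=R.T@(-c["R"].T@c["t"]-o["tool_pos"]); return (s+d*(val/1000-s[axis])/d[axis])*1000
E
```

```text
202 [(np.int64(6), np.int64(-52), np.int64(191)), (np.int64(6), np.int64(-24), np.int64(190)), (np.int64(6), np.int64(2), np.int64(190)), (np.int64(6), np.int64(27), np.int64(190)), (np.int64(6), np.int64(55), np.int64(190))]
208 [(np.int64(42), np.int64(-23), np.int64(2)), (np.int64(41), np.int64(-10), np.int64(3)), (np.int64(41), np.int64(1), np.int64(3)), (np.int64(42), np.int64(12), np.int64(2)), (np.int64(42), np.int64(24), np.int64(3))]
214 [(np.int64(42), np.int64(-21), np.int64(-10)), (np.int64(42), np.int64(-10), np.int64(-9)), None, (np.int64(42), np.int64(11), np.int64(-9)), (np.int64(42), np.int64(22), np.int64(-9))]
220 [(np.int64(42), np.int64(-20), np.int64(-19)), (np.int64(42), np.int64(-9), np.int64(-19)), (np.int64(42), np.int64(1), np.int64(-19)), (np.int64(42), np.int64(10), np.int64(-18)), (np.int64(41), np.int64(21), np.int64(-17))]
226 [(np.int64(42), np.int64(-18), np.int64(-27)), (np.int64(42), np.int64(-8), np.int64(-28)), (np.int64(42), np.int64(1), np.int64(-28)), (np.int64(42), np.int64(10), np.int64(-28)), (np.int64(42), np.int64(19), np.int64(-28))]
232
[... 2044 characters left out ...]
.int64(-47))]
286 [(np.int64(30), np.int64(-16), np.int64(-47)), (np.int64(34), np.int64(-7), np.int64(-56)), (np.int64(37), np.int64(1), np.int64(-64)), (np.int64(33), np.int64(8), np.int64(-56)), (np.int64(30), np.int64(17), np.int64(-48))]
292 [(np.int64(28), np.int64(-16), np.int64(-48)), (np.int64(32), np.int64(-7), np.int64(-56)), (np.int64(36), np.int64(1), np.int64(-65)), (np.int64(31), np.int64(8), np.int64(-55)), (np.int64(28), np.int64(17), np.int64(-48))]
298 [(np.int64(25), np.int64(-17), np.int64(-46)), (np.int64(30), np.int64(-7), np.int64(-56)), (np.int64(34), np.int64(1), np.int64(-64)), (np.int64(30), np.int64(8), np.int64(-56)), (np.int64(25), np.int64(18), np.int64(-46))]
```

```bash
python3 - <<'E'
from h import *
from bench import env
print(rowto(env.get_obs(),[.568,.334,.19],135.3))
E
```

```text
([1.109, 1.038, 0.002, 0.0, -0.0, -0.095], np.float64(10.9))
```

```bash
python3 -m pendant '[[0.05,0.045,0,0,0,-0.01],[0.14,0.13,0,0,0,-0.02],[0.24,0.225,0,0,0,-0.03],[0.34,0.32,0,0,0,-0.04],[0.44,0.41,0,0,0,-0.05],[0.54,0.505,0,0,0,-0.06],[0.64,0.6,0,0,0,-0.07],[0.74,0.69,0,0,0,-0.08],[0.84,0.785,0,0,0,-0.095],[0.92,0.86,0,0,0,-0.095],[0.97,0.91,0,0,0,-0.095],[1,0.935,0,0,0,-0.095],[1,0.935,0,0,0,-0.095],[1,0.935,0,0,0,-0.095]]'; python3 - <<'E'
from h import *
from bench import env
o,c=wristcap(env,"w3")
E
```

```text
clock: 5.0
tool_pos: [0.5547, 0.2898, 0.1882]
orientation: [-0.001, 0.379, 0.925, -0.001]
wrist_force: [0.1, 0.4, -1.6]
gripper_width: 0.0532
t 5.0 tcp [0.5547 0.2898 0.1882] yaw 135.41 j6 -0.35 F [ 0.1  0.4 -1.6] w 0.0532
```

View pics/w3.png

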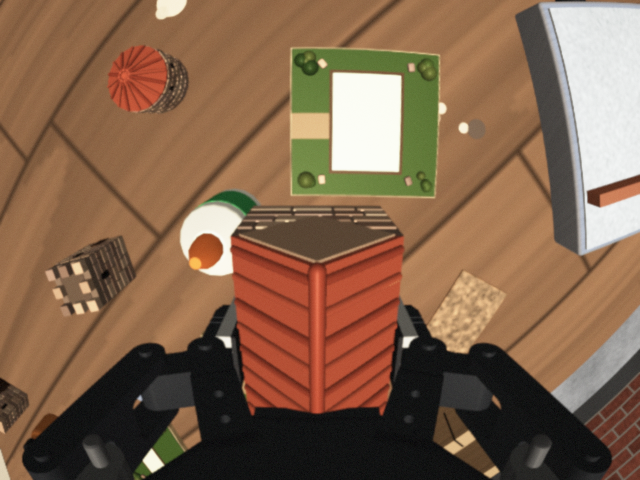

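The bed is fully visible at (366,122), the dovecote at (145,78), the tower at (90,280) and the glue at (215,235).

```bash
python3 - <<'E'
from h import *
from bench import env
o=env.get_obs(); c=load("w3.npz")
ctr,s,a=bedw(c,(366,122))
th=a+180 if a<0 else a
x=np.array([np.cos(np.radians(th)),np.sin(np.radians(th))])
t=ctr-0.0019*x
print(t,th,rowto(o,[*t,.19],th),rowto(o,[*t,.023],th))
E
```

```text
bed (366, 122) [0.5254 0.3759] circ/mean [0.5252 0.3757] [85.4 59.4] -45.0
[0.52675781 0.37451242] 135.0152130126953 ([0.267, 0.136, -0.004, -0.001, -0.0, 0.002], np.float64(2.2)) ([0.266, 0.138, 0.553, -0.001, -0.0, 0.002], np.float64(4.5))
```

```bash
python3 -m pendant '[[0.09,0.045,0,0,0,0],[0.18,0.09,0,0,0,0],[0.25,0.13,0,0,0,0.002],[0.267,0.137,0,0,0,0.002],[0.267,0.137,0.1,0,0,0.002],[0.267,0.137,0.2,0,0,0.002],[0.267,0.137,0.3,0,0,0.002],[0.267,0.137,0.4,0,0,0.002],[0.267,0.137,0.48,0,0,0.002],[0.267,0.137,0.52,0,0,0.002],[0.267,0.137,0.535,0,0,0.002],[0.267,0.137,0.535,0,0,0.002],[0.267,0.137,0.535,0,0,0.002]]'; python3 - <<'E'
from h import *
from bench import env
o=env.get_obs(); show(o); print(rowto(o,[.5268,.3745,.023],135.0))
E
```

```text
clock: 6.13
tool_pos: [0.5275, 0.3745, 0.0297]
orientation: [-0.001, 0.383, 0.924, -0.0]
wrist_force: [0.3, 0.9, -0.7]
gripper_width: 0.0531
t 6.13 tcp [0.5275 0.3745 0.0297] yaw 134.95 j6 -0.21 F [ 0.3  0.9 -0.7] w 0.0531
([0.002, -0.002, 0.022, -0.0, -0.0, -0.0], np.float64(0.2))
```

```bash
python3 -m pendant '[[0.002,-0.002,0.008,0,0,0],[0.002,-0.002,0.015,0,0,0],[0.002,-0.002,0.019,0,0,0],[0.002,-0.002,0.021,0,0,0],[0.002,-0.002,0.022,0,0,0],[0.002,-0.002,0.022,0,0,0]]';
```

```text
clock: 6.63
tool_pos: [0.5267, 0.3746, 0.0233]
orientation: [-0.0, 0.383, 0.924, -0.0]
wrist_force: [-1.2, 0.1, -0.9]
gripper_width: 0.0532
```

```bash
python3 -m pendant '[[0,0,0.003,0,0,0],[0,0,0.003,0,0,0],[0,0,0.004,0,0,0],[0,0,0.004,0,0,0]]'; python3 -m pendant '[[0,0,0.002,0,0,0],[0,0,0.003,0,0,0],[0,0,0.004,0,0,0],[0,0,0.004,0,0,0]]'
```

```text
clock: 6.97
tool_pos: [0.5267, 0.3747, 0.023]
orientation: [-0.0, 0.383, 0.924, -0.0]
wrist_force: [-2.1, -2.1, 5.8]
gripper_width: 0.0537
clock: 7.3
tool_pos: [0.5267, 0.3747, 0.023]
orientation: [-0.0, 0.383, 0.924, -0.0]
wrist_force: [-4.2, -3.0, 8.6]
gripper_width: 0.053
```

Contact at z=0.023 with 6–9 N. Releasing.

```bash
python3 -m pendant '[[0,0,0,0,0,0],[0,0,0,0,0,0],[0,0,0,0,0,0],[0,0,0,0,0,0],[0,0,0,0,0,0],[0,0,0,0,0,0]]' 1;  python3 -m pendant '[[0,0,-0.06,0,0,0],[0,0,-0.18,0,0,0],[0,0,-0.3,0,0,0],[0,0,-0.43,0,0,0],[0,0,-0.56,0,0,0],[0,0,-0.66,0,0,0],[0,0,-0.69,0,0,0],[0,0,-0.69,0,0,0],[0,0,-0.69,0,0,0]]'; python3 - <<'E'
from h import *
from bench import env
o,c=wristcap(env,"w4")
print(rowto(o,[.436,.0987,.23],147))
E
```

```text
clock: 7.8
tool_pos: [0.5267, 0.3746, 0.0227]
orientation: [-0.001, 0.383, 0.924, -0.0]
wrist_force: [-0.3, 0.2, -0.0]
gripper_width: 0.0853
clock: 8.55
tool_pos: [0.5268, 0.3746, 0.2293]
orientation: [-0.001, 0.383, 0.924, -0.0]
wrist_force: [-0.3, -0.4, -0.5]
gripper_width: 0.0854
t 8.55 tcp [0.5268 0.3746 0.2293] yaw 134.97 j6 -0.21 F [-0.3 -0.4 -0.5] w 0.0854
([-0.437, -0.864, -0.002, -0.0, -0.0, -0.067], np.float64(7.0))
```

View pics/w4.png

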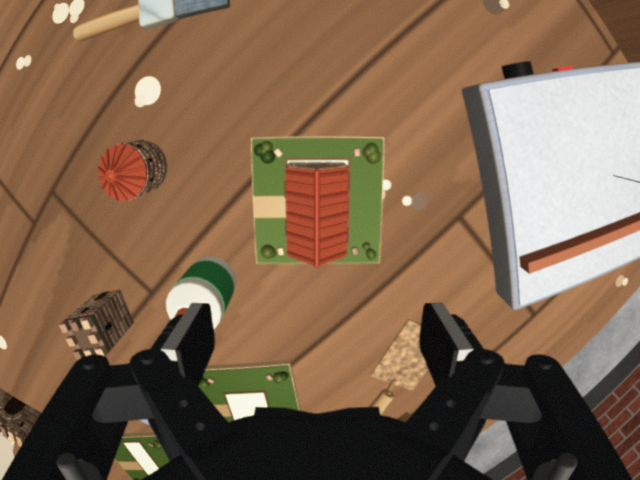

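The cottage stands on its board at (318,213), with an even strip of plaster at its far end. Checking numerically, then moving to the tower.

```bash
python3 - <<'E'
from h import *
c=load("w4.npz"); X=cloud(c,True); ct=red(c,(270,150,370,275)); m=np.zeros((480,640),np.uint8); cv2.fillPoly(m,[ct],1)
P=X[m>0]; P=P[P[:,2]>.04]; print(rect(P[:,:2]),P[:,2].max()); t=P[P[:,2]>np.percentile(P[:,2],90)]; print(rect(t[:,:2]),np.median(t[:,2]))
E
python3 -m pendant '[[-0.05,-0.1,0,0,0,-0.01],[-0.11,-0.21,0,0,0,-0.02],[-0.17,-0.33,0,0,0,-0.03],[-0.23,-0.45,0,0,0,-0.04],[-0.29,-0.57,0,0,0,-0.05],[-0.35,-0.69,0,0,0,-0.06],[-0.41,-0.81,0,0,0,-0.067],[-0.437,-0.864,-0.002,0,0,-0.067],[-0.437,-0.864,-0.002,0,0,-0.067],[-0.437,-0.864,-0.002,0,0,-0.067]]'; python3 - <<'E'
from h import *
from bench import env
o,c=wristcap(env,"w5")
X=cloud(c,True); W=X[(X[...,2]>.06)&(np.abs(X[...,0]-.436)<.05)&(np.abs(X[...,1]-.0987)<.05)]
print(len(W),rect(W[:,:2]),W[:,2].max()); T=W[W[:,2]>.068]; print(rect(T[:,:2]))
E
```

```text
(array([0.52416208, 0.37567974]), (81.08424377441406, 54.094329833984375), -44.780006408691406) 0.08835149390751951
(array([0.52417575, 0.37573361]), (81.02766418457031, 8.704176902770996), -44.77244186401367) 0.08506420760211891
clock: 9.43
tool_pos: [0.4337, 0.0972, 0.2265]
orientation: [-0.003, 0.285, 0.959, -0.002]
wrist_force: [0.8, 0.8, 0.0]
gripper_width: 0.0852
t 9.43 tcp [0.4337 0.0972 0.2265] yaw 146.88 j6 -0.83 F [0.8 0.8 0. ] w 0.0852
46936 (array([0.43487454, 0.09708235]), (133.3650665283203, 47.69399642944336), 58.05217361450195) 0.33680955042198846
(array([0.43510622, 0.09694995]), (133.28184509277344, 47.294002532958984), 58.2385368347168)
```

View pics/w5.png

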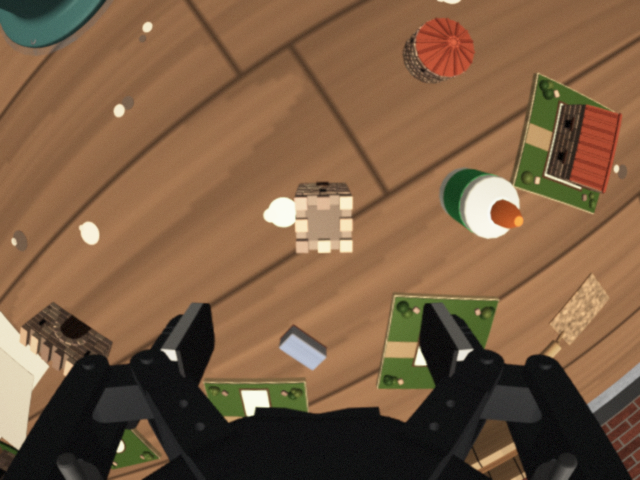

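Cottage centre is within about 1 mm and 0.3° of its bed. The tower is at (324,217), square in the view.

```bash
python3 - <<'E'
from h import *
from bench import env
o=env.get_obs(); c=load("w5.npz")
X=cloud(c,True)[175:265,280:370]; W=X[(X[...,2]>.06)&(X[...,2]<.095)]
for lo in (.06,.072,.076):
    T=W[W[:,2]>lo]; r=rect(T[:,:2]); print(len(T),r)
print(np.percentile(W[:,2],[50,90,99]))
t=r[0]; th=r[2]%90+90; print(th); print(rowto(o,[.4361,.0985,.026],th))
E
```

```text
3340 (array([0.43608286, 0.09903528]), (47.69380187988281, 46.64151382446289), -31.973548889160156)
2783 (array([0.43677316, 0.09907527]), (46.5673828125, 45.764835357666016), -31.969730377197266)
1337 (array([0.43677114, 0.09907413]), (46.564327239990234, 45.76750183105469), -31.97818374633789)
[0.07344276 0.0806206  0.08153083]
148.0218162536621
([-0.007, 0.008, 0.67, -0.002, -0.002, -0.006], np.float64(4.8))
```

```bash
python3 - <<'E'
from h import *
from bench import env
print(rowto(env.get_obs(),[.4366,.0990,.026],148))
E
python3 -m pendant '[[-0.008,0.007,0.03,-0.002,-0.002,-0.006],[-0.008,0.007,0.15,-0.002,-0.002,-0.006],[-0.008,0.008,0.28,-0.002,-0.002,-0.006],[-0.008,0.009,0.4,-0.002,-0.002,-0.006],[-0.008,0.009,0.51,-0.002,-0.002,-0.006],[-0.008,0.009,0.6,-0.002,-0.002,-0.006],[-0.008,0.009,0.65,-0.002,-0.002,-0.006],[-0.008,0.009,0.668,-0.002,-0.002,-0.006],[-0.008,0.009,0.668,-0.002,-0.002,-0.006],[-0.008,0.009,0.668,-0.002,-0.002,-0.006]]'; python3 - <<'E'
from h import *
from bench import env
o=env.get_obs(); show(o);print(rowto(o,[.4366,.0990,.026],148))
E
```

```text
([-0.008, 0.01, 0.67, -0.002, -0.002, -0.006], np.float64(4.8))
clock: 10.32
tool_pos: [0.4368, 0.0994, 0.0266]
orientation: [0.001, 0.275, 0.962, 0.0]
wrist_force: [0.3, -0.6, 0.2]
gripper_width: 0.0852
t 10.32 tcp [0.4368 0.0994 0.0266] yaw 148.1 j6 -0.85 F [ 0.3 -0.6  0.2] w 0.0852
([-0.0, -0.002, 0.002, 0.0, 0.0, 0.001], np.float64(0.0))
```

```bash
python3 -m pendant '[[0,0,0,0,0,0],[0,0,0,0,0,0],[0,0,0,0,0,0],[0,0,0,0,0,0],[0,0,0,0,0,0],[0,0,0,0,0,0],[0,0,0,0,0,0],[0,0,0,0,0,0],[0,0,0,0,0,0]]' -1 60; python3 -m pendant '[[0,0,-0.03,0,0,0],[0,0,-0.1,0,0,0],[0,0,-0.2,0,0,0],[0,0,-0.32,0,0,0],[0,0,-0.45,0,0,0],[0,0,-0.55,0,0,0],[0,0,-0.55,0,0,0],[0,0,-0.55,0,0,0]]'; python3 - <<'E'
from h import *
from bench import env
o,c=wristcap(env,"w6")
X=cloud(c,True); R=toolR(o).as_matrix(); T=(X-o["tool_pos"])@R*1000
m=(np.abs(T[...,1])<20)&(T[...,2]<15)&(T[...,2]>-45)&(T[...,0]>15)
m[300:]=False
for v in range(200,300,8):
    q=T[v][m[v]]; 
    if len(q): print(v,np.median(q,0).round(1),len(q))
x=np.array([np.cos(np.radians(142.6)),np.sin(np.radians(142.6))])
print(rowto(o,[*(np.array([.6502,.124])-.07*x),.195],142.6))
E
```

```text
clock: 11.07
tool_pos: [0.4383, 0.0997, 0.028]
orientation: [0.002, 0.275, 0.961, 0.001]
wrist_force: [-0.1, -0.1, 6.3]
gripper_width: 0.0456
clock: 11.73
tool_pos: [0.4389, 0.0997, 0.1955]
orientation: [0.004, 0.275, 0.961, 0.002]
wrist_force: [0.1, -1.2, -3.3]
gripper_width: 0.0453
t 11.73 tcp [0.4389 0.0997 0.1955] yaw 148.08 j6 -0.85 F [ 0.1 -1.2 -3.3] w 0.0453
248 [24.8 -0.2  6.6] 92
256 [24.6  0.2 -2.9] 100
264 [ 24.5  -0.1 -11.6] 105
272 [ 24.8   0.  -20.3] 110
280 [ 24.4  -0.3 -26.8] 116
288 [ 24.5   0.1 -33.4] 121
296 [ 24.    0.1 -38.4] 127
([-0.787, 0.419, 0.01, 0.002, 0.002, 0.03], np.float64(6.4))
```

View pics/w6.png

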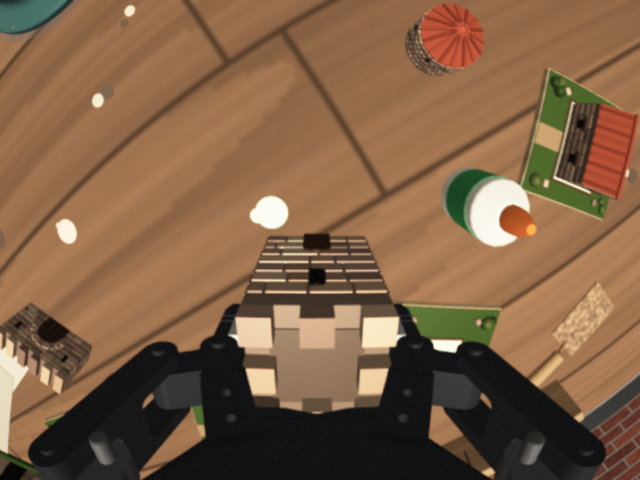

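Tower held squarely, +1.5 mm along tool x. Moving to view its bed.

```bash
python3 -m pendant '[[-0.05,0.03,0,0,0,0.004],[-0.15,0.08,0,0,0,0.01],[-0.26,0.14,0.005,0.001,0.001,0.015],[-0.37,0.2,0.005,0.002,0.002,0.02],[-0.48,0.26,0.01,0.002,0.002,0.025],[-0.59,0.315,0.01,0.002,0.002,0.03],[-0.7,0.375,0.01,0.002,0.002,0.03],[-0.787,0.419,0.01,0.002,0.002,0.03],[-0.787,0.419,0.01,0.002,0.002,0.03],[-0.787,0.419,0.01,0.002,0.002,0.03]]'; python3 - <<'E'
from h import *
from bench import env
o,c=wristcap(env,"w7")
E
```

```text
clock: 12.62
tool_pos: [0.7031, 0.0808, 0.1868]
orientation: [-0.005, 0.32, 0.947, -0.002]
wrist_force: [-0.5, 0.5, -2.4]
gripper_width: 0.0453
t 12.62 tcp [0.7031 0.0808 0.1868] yaw 142.64 j6 -0.84 F [-0.5  0.5 -2.4] w 0.0453
```

View pics/w7.png

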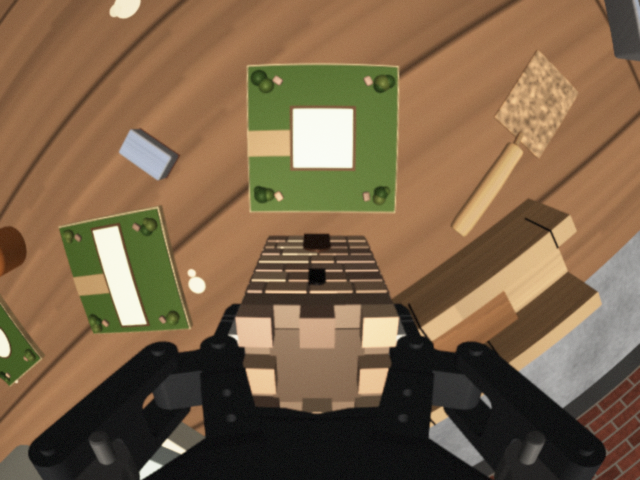

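The tower bed is at (323,138), well clear of the held tower.

```bash
python3 - <<'E'
from h import *
from bench import env
o=env.get_obs(); show(o); c=load("w7.npz")
ctr,s,a=bedw(c,(323,138)); bedw(c,(118,262))
th=a%90+90
x=np.array([np.cos(np.radians(th)),np.sin(np.radians(th))])
t=ctr-0.0014*x
print(t,th,rowto(o,[*t,.048],th))
E
```

```text
t 12.67 tcp [0.7021 0.081  0.1874] yaw 142.65 j6 -0.84 F [-1.2 -0.6 -2.1] w 0.0451
bed (323, 138) [0.6502 0.1243] circ/mean [0.6502 0.1243] [50.8 50.5] -37.2
bed (118, 262) [ 0.6281 -0.1227] circ/mean [ 0.6272 -0.1218] [109.2  33.5] -29.4
[0.65129666 0.12344823] 142.81202697753906 ([0.217, 0.013, 0.467, -0.002, -0.003, -0.001], np.float64(3.7))
```

```bash
python3 -m pendant '[[0.1,0.006,0,0,-0.001,-0.001],[0.19,0.012,0,-0.002,-0.003,-0.001],[0.217,0.013,0.02,-0.002,-0.003,-0.001],[0.217,0.013,0.12,-0.002,-0.003,-0.001],[0.217,0.013,0.22,-0.002,-0.003,-0.001],[0.217,0.013,0.32,-0.002,-0.003,-0.001],[0.217,0.013,0.4,-0.002,-0.003,-0.001],[0.217,0.013,0.45,-0.002,-0.003,-0.001],[0.217,0.013,0.467,-0.002,-0.003,-0.001],[0.217,0.013,0.467,-0.002,-0.003,-0.001],[0.217,0.013,0.467,-0.002,-0.003,-0.001]]'; python3 - <<'E'
from h import *
from bench import env
o=env.get_obs(); show(o); print(rowto(o,[.6513,.1234,.0415],142.8))
E
```

```text
clock: 13.58
tool_pos: [0.6507, 0.1234, 0.0483]
orientation: [0.0, 0.319, 0.948, -0.001]
wrist_force: [0.3, -0.1, -1.8]
gripper_width: 0.0454
t 13.58 tcp [0.6507 0.1234 0.0483] yaw 142.85 j6 -0.77 F [ 0.3 -0.1 -1.8] w 0.0454
([-0.002, 0.001, 0.023, -0.0, 0.0, 0.0], np.float64(0.2))
```

```bash
python3 -m pendant '[[-0.002,0.001,0.008,0,0,0],[-0.002,0.001,0.016,0,0,0],[-0.002,0.001,0.02,0,0,0],[-0.002,0.001,0.023,0,0,0],[-0.002,0.001,0.023,0,0,0]]'; python3 -m pendant '[[0,0,0.002,0,0,0],[0,0,0.004,0,0,0],[0,0,0.006,0,0,0],[0,0,0.006,0,0,0]]'
```

```text
clock: 14.0
tool_pos: [0.6515, 0.1233, 0.0416]
orientation: [0.001, 0.319, 0.948, -0.001]
wrist_force: [-0.8, 0.9, -1.9]
gripper_width: 0.0452
clock: 14.33
tool_pos: [0.6516, 0.1233, 0.0401]
orientation: [0.001, 0.319, 0.948, -0.001]
wrist_force: [-0.7, -0.6, -0.4]
gripper_width: 0.0452
```

```bash
python3 -m pendant '[[0,0,0.001,0,0,0],[0,0,0.003,0,0,0],[0,0,0.004,0,0,0],[0,0,0.004,0,0,0]]'; python3 -m pendant '[[0,0,0.001,0,0,0],[0,0,0.003,0,0,0],[0,0,0.003,0,0,0]]'
```

```text
clock: 14.67
tool_pos: [0.6516, 0.1233, 0.0401]
orientation: [0.001, 0.319, 0.948, -0.001]
wrist_force: [-4.0, -0.6, 5.4]
gripper_width: 0.0452
clock: 14.92
tool_pos: [0.652, 0.1234, 0.0401]
orientation: [0.001, 0.318, 0.948, -0.001]
wrist_force: [-3.4, 0.2, 5.0]
gripper_width: 0.0455
```

```bash
python3 -m pendant '[[0,0,0,0,0,0],[0,0,0,0,0,0],[0,0,0,0,0,0],[0,0,0,0,0,0],[0,0,0,0,0,0],[0,0,0,0,0,0]]' 1;  python3 -m pendant '[[0,0,-0.06,0,0,0],[0,0,-0.18,0,0,0],[0,0,-0.3,0,0,0],[0,0,-0.43,0,0,0],[0,0,-0.56,0,0,0],[0,0,-0.62,0,0,0],[0,0,-0.62,0,0,0],[0,0,-0.62,0,0,0]]'; python3 - <<'E'
from h import *
from bench import env
o,c=wristcap(env,"w8")
X=cloud(c,True)[170:270,270:380]; W=X[(X[...,2]>.075)&(X[...,2]<.11)]
for lo in (.075,.088):
    T=W[W[:,2]>lo]; print(len(T),rect(T[:,:2]))
x=np.array([np.cos(np.radians(142)),np.sin(np.radians(142))])
print(rowto(o,[.3645,.2715,.23],142))
E
```

```text
clock: 15.42
tool_pos: [0.6519, 0.1234, 0.0399]
orientation: [0.001, 0.318, 0.948, -0.001]
wrist_force: [-0.7, 0.0, 0.4]
gripper_width: 0.0856
clock: 16.08
tool_pos: [0.6529, 0.1239, 0.2282]
orientation: [0.003, 0.318, 0.948, 0.0]
wrist_force: [0.2, 0.1, -0.4]
gripper_width: 0.0855
t 16.08 tcp [0.6529 0.1239 0.2282] yaw 142.86 j6 -0.77 F [ 0.2  0.1 -0.4] w 0.0855
3585 (array([0.65013004, 0.1233094 ]), (47.23707580566406, 46.57552719116211), -37.09899139404297)
1510 (array([0.65035226, 0.12317031]), (46.723758697509766, 46.4217414855957), -37.11808776855469)
([1.063, -0.188, -0.011, 0.001, 0.002, 0.005], np.float64(7.8))
```

View pics/w8.png

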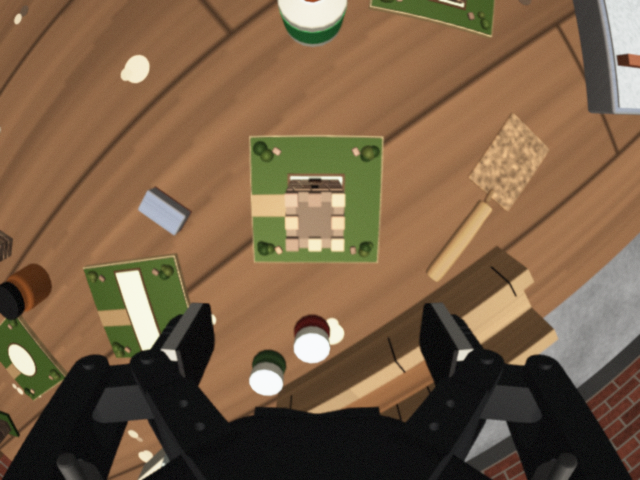

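The tower stands centred at (315,215), 1 mm and 0.1° off by measurement. On to the dovecote.

```bash
python3 -m pendant '[[0.06,-0.01,0,0,0,0],[0.18,-0.03,0,0,0,0],[0.31,-0.055,0,0,0,0],[0.44,-0.08,-0.005,0.001,0.002,0.002],[0.57,-0.1,-0.01,0.001,0.002,0.005],[0.7,-0.125,-0.01,0.001,0.002,0.005],[0.83,-0.145,-0.01,0.001,0.002,0.005],[0.95,-0.17,-0.01,0.001,0.002,0.005],[0.99,-0.185,-0.01,0.001,0.002,0.005],[1,-0.188,-0.011,0.001,0.002,0.005],[1,-0.188,-0.011,0.001,0.002,0.005]]'; python3 - <<'E'
from h import *
from bench import env
o,c=wristcap(env,"w9")
X=cloud(c,True); 
m=(X[...,2]>.035)&(X[...,2]<.09)&(np.hypot(X[...,0]-.3645,X[...,1]-.2715)<.045)
m[300:]=False
W=X[m]; 
for lo,hi in ((.035,.09),(.045,.055)):
    T=W[(W[:,2]>lo)&(W[:,2]<hi)]; cc,r=cv2.minEnclosingCircle((T[:,:2]*1000).astype(np.float32)); print(len(T),cc,r,rect(T[:,:2]))
T=W[W[:,2]>np.sort(W[:,2])[-40]]; print("apex",T.mean(0),W[:,2].max())
E
```

```text
clock: 17.05
tool_pos: [0.3772, 0.2596, 0.227]
orientation: [-0.003, 0.325, 0.946, -0.002]
wrist_force: [0.7, 0.1, -0.5]
gripper_width: 0.0854
t 17.05 tcp [0.3772 0.2596 0.227 ] yaw 142.06 j6 -0.36 F [ 0.7  0.1 -0.5] w 0.0854
3182 (363.96746826171875, 273.0831298828125) 28.277742385864258 (array([0.36442595, 0.27359259]), (55.267791748046875, 55.027870178222656), -20.252548217773438)
579 (363.7962646484375, 273.0014953613281) 28.267732620239258 (array([0.3643323 , 0.27309958]), (54.81050491333008, 54.50809860229492), -15.029388427734375)
apex [0.36471478 0.27368679 0.07416939] 0.07495292777079145
```

View pics/w9.png

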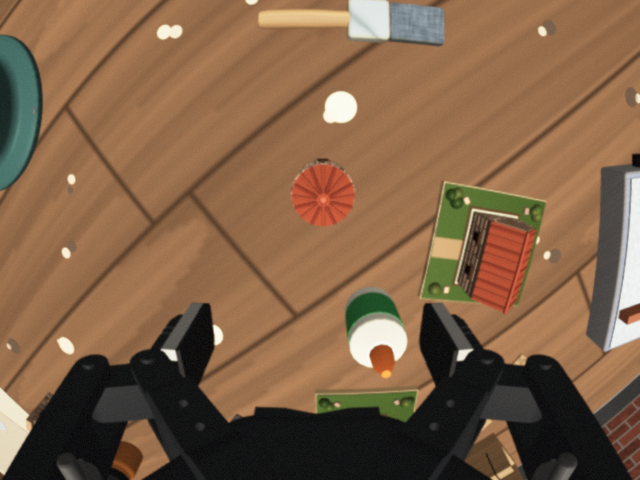

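The dovecote is at (322,193); its centre measures (0.3643,0.2733) and its apex 74 mm.

```bash
python3 - <<'E'
from h import *
from bench import env
print(rowto(env.get_obs(),[.3643,.2733,.012],142))
E
```

```text
([0.062, 0.011, 0.718, -0.002, -0.001, 0.0], np.float64(5.2))
```

```bash
python3 -m pendant '[[0.05,0.008,0.03,-0.002,-0.001,0],[0.062,0.011,0.13,-0.002,-0.001,0],[0.062,0.011,0.26,-0.002,-0.001,0],[0.062,0.011,0.39,-0.002,-0.001,0],[0.062,0.011,0.5,-0.002,-0.001,0],[0.062,0.011,0.6,-0.002,-0.001,0],[0.062,0.011,0.67,-0.002,-0.001,0],[0.062,0.011,0.705,-0.002,-0.001,0],[0.062,0.011,0.72,-0.002,-0.001,0],[0.062,0.011,0.72,-0.002,-0.001,0],[0.062,0.011,0.72,-0.002,-0.001,0]]'; python3 -m pendant '[[0,0,0,0,0,0],[0,0,0,0,0,0],[0,0,0,0,0,0],[0,0,0,0,0,0],[0,0,0,0,0,0],[0,0,0,0,0,0],[0,0,0,0,0,0],[0,0,0,0,0,0]]' -1 60; python3 - <<'E'
from h import *
from bench import env
o=env.get_obs(); show(o); x=toolR(o).as_matrix()[:,0]; print("off x",x[:2]@(np.array([.3643,.2733])-o["tool_pos"][:2]))
E
python3 -m pendant '[[0,0,-0.03,0,0,0],[0,0,-0.1,0,0,0],[0,0,-0.2,0,0,0],[0,0,-0.32,0,0,0],[0,0,-0.45,0,0,0],[0,0,-0.57,0,0,0],[0,0,-0.63,0,0,0],[0,0,-0.63,0,0,0],[0,0,-0.63,0,0,0]]'; python3 - <<'E'
from h import *
from bench import env
o,c=wristcap(env,"w10")
X=cloud(c,True); R=toolR(o).as_matrix(); T=(X-o["tool_pos"])@R*1000
for v in range(196,330,8):
    print(v,T[v,318].round(1),T[v,322].round(1))
m=(np.abs(T[...,1])<26)&(np.abs(T[...,2]+5)<12)&(T[...,0]>5); m[300:]=False
q=T[m]; 
from scipy.optimize import least_squares
f=least_squares(lambda p:np.hypot(q[:,0]-p[0],q[:,1]-p[1])-27,[0,0],loss="soft_l1"); print("axis",f.x,len(q),np.abs(f.fun).mean())
E
```

```text
clock: 18.02
tool_pos: [0.3657, 0.2735, 0.0124]
orientation: [0.0, 0.326, 0.945, 0.001]
wrist_force: [0.2, 0.3, 0.5]
gripper_width: 0.0856
clock: 18.68
tool_pos: [0.3671, 0.2743, 0.0142]
orientation: [0.001, 0.326, 0.945, 0.002]
wrist_force: [-0.4, -1.3, 5.4]
gripper_width: 0.0531
t 18.68 tcp [0.3671 0.2743 0.0142] yaw 141.98 j6 -0.32 F [-0.4 -1.3  5.4] w 0.0531
off x 0.0015617117598026918
clock: 19.43
tool_pos: [0.367, 0.2742, 0.2052]
orientation: [0.003, 0.326, 0.945, 0.004]
wrist_force: [0.1, 0.1, -2.4]
gripper_width: 0.0531
t 19.43 tcp [0.367  0.2742 0.2052] yaw 141.99 j6 -0.32 F [ 0.1  0.1 -2.4] w 0.0531
196 [ 10.9   0.3 204.4] [ 11.    4.1 203.7]
204 [  3.    0.3 204.9] [  3.1   4.1 204.7]
212 [ -5.2   0.3 206.6] [ -4.6   4.1 204.1]
220 [-13.    0.3 205.9] [-12.6   4.2 204.5]
228 [-20.8   0.3 205.2] [-20.7   4.2 204.9]
236 [29.4 -0.3  8.8] [29.6  1.4  8.2]
244 [29.1 -0.3 -1.3] [29.6  1.2 -2.9]
252 [28.6 -0.4 -9.7] [ 28.8   1.2 -10.3]
260 [ 29.2  -0.4 -20.1] [ 29.3   1.  -20.4]
268 [ 29.   -0.4 -27.4] [ 28.3   1.  -25.4]
276 [ 28.6  -0.4 -33.3] [ 28.4   0.9 -32.8]
284 [ 29.1  -0.4 -40.8] [ 28.4   0.8 -39.2]
292 [ 26.8  -0.4 -41.4] [ 26.3   0.8 -40.4]
300 [ 24.9  -0.4 -43. ] [ 24.3   0.8 -41.9]
308 [ 22.7  -0.4 -44.1] [ 22.6   0.8 -43.9]
316 [ 20.8  -0.4 -45.5] [ 20.6   0.8 -45.2]
324 [ 19.3  -0.4 -47.7] [ 18.7   0.8 -46.7]
axis [ 2.00508377 -0.96163008] 2123 0.3353387804062663
```

View pics/w10.png

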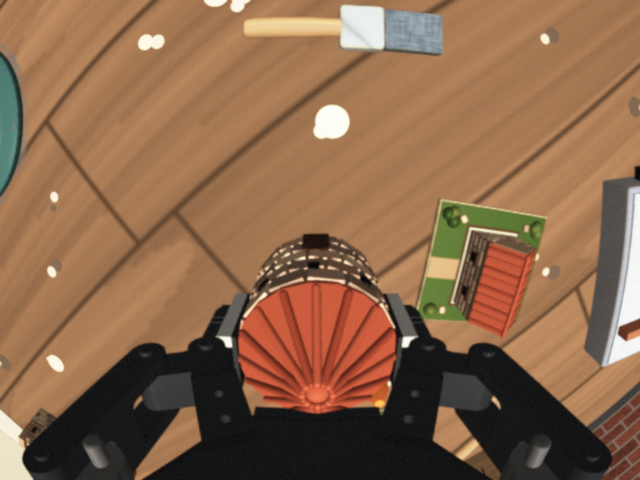

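```bash
python3 -m pendant '[[-0.05,-0.03,0,0,0,0],[-0.15,-0.1,0,-0.001,-0.002,0],[-0.26,-0.17,0,-0.001,-0.002,0],[-0.37,-0.24,0,-0.002,-0.002,0],[-0.48,-0.31,0,-0.002,-0.002,0],[-0.59,-0.38,0,-0.002,-0.002,0],[-0.7,-0.45,0,-0.002,-0.002,0],[-0.81,-0.52,0,-0.002,-0.002,0],[-0.91,-0.585,0,-0.002,-0.002,0],[-1,-0.645,0,-0.002,-0.002,0]]'; python3 - <<'E'
from h import *
from bench import env
o=env.get_obs(); show(o); print(rowto(o,[.613,-.433,.2],142))
E
```

```text
clock: 20.32
tool_pos: [0.4815, -0.0657, 0.1995]
orientation: [0.003, 0.326, 0.945, 0.004]
wrist_force: [0.5, 0.4, -0.9]
gripper_width: 0.053
t 20.32 tcp [ 0.4815 -0.0657  0.1995] yaw 141.93 j6 -1.1 F [ 0.5  0.4 -0.9] w 0.053
([-1.1, -0.693, -0.005, 0.003, 0.001, -0.0], np.float64(9.4))
```

```bash
python3 -m pendant '[[-0.1,-0.065,-0.005,0,0,0],[-0.2,-0.13,-0.005,0.001,0,0],[-0.31,-0.2,-0.005,0.002,0,0],[-0.42,-0.27,-0.005,0.003,0.001,0],[-0.53,-0.34,-0.005,0.003,0.001,0],[-0.64,-0.41,-0.005,0.003,0.001,0],[-0.75,-0.48,-0.005,0.003,0.001,0],[-0.86,-0.55,-0.005,0.003,0.001,0],[-0.95,-0.62,-0.005,0.003,0.001,0],[-1,-0.68,-0.005,0.003,0.001,0],[-1,-0.693,-0.005,0.003,0.001,0],[-1,-0.693,-0.005,0.003,0.001,0]]'; python3 - <<'E'
from h import *
from bench import env
o,c=wristcap(env,"w11")
E
```

```text
clock: 21.32
tool_pos: [0.5873, -0.415, 0.1958]
orientation: [-0.003, 0.327, 0.945, 0.001]
wrist_force: [0.8, -0.3, -1.9]
gripper_width: 0.0532
t 21.32 tcp [ 0.5873 -0.415   0.1958] yaw 141.79 j6 -1.55 F [ 0.8 -0.3 -1.9] w 0.0532
```

View pics/w11.png

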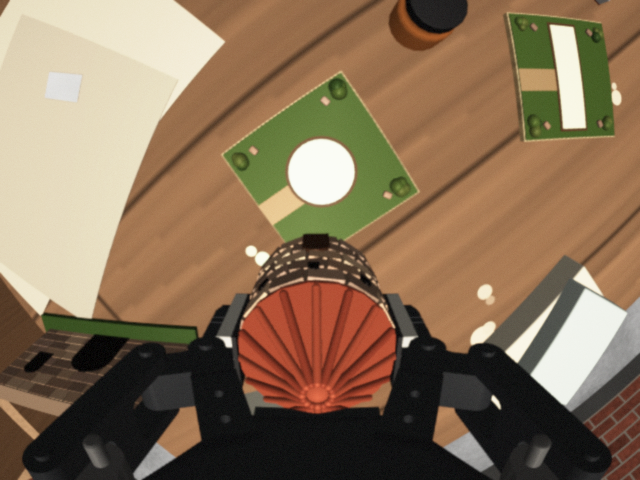

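The disc bed is at (321,172), fully in view and clear of the held dovecote.

```bash
python3 - <<'E'
from h import *
from bench import env
o=env.get_obs(); show(o); c=load("w11.npz")
ctr,s,a=bedw(c,(321,172)); bedw(c,(568,80))
R=toolR(o).as_matrix(); 
t=ctr-0.0018*down(142).as_matrix()[:2,0]+0.0003*down(142).as_matrix()[:2,1]
print(t,rowto(o,[*t,.033],142))
E
```

```text
t 21.37 tcp [ 0.5877 -0.4137  0.1964] yaw 141.86 j6 -1.55 F [ 0.3  0.7 -1.8] w 0.0529
bed (321, 172) [ 0.5595 -0.3896] circ/mean [ 0.5593 -0.3895] [58.4 58.1] 52.0
bed (568, 80) [ 0.6281 -0.122 ] circ/mean [ 0.6284 -0.1225] [108.7  33.5] -29.4
[ 0.56110743 -0.39050744] ([0.114, 0.006, 0.545, 0.0, -0.002, -0.001], np.float64(4.0))
```

```bash
python3 -m pendant '[[0,0,0,0,0,0],[0,0,0,0,0,0]]'; python3 - <<'E'
from h import *
from bench import env
o,c=wristcap(env,"w12"); ctr,s,a=bedw(c,(321,172)); bedw(c,(568,80)); o=env.get_obs(); show(o)
t=np.array([.5592,-.3899])-0.0018*down(142).as_matrix()[:2,0]+0.0003*down(142).as_matrix()[:2,1]
print(t,rowto(o,[*t,.033],142))
E
```

```text
clock: 21.53
tool_pos: [0.5869, -0.4116, 0.1946]
orientation: [-0.005, 0.326, 0.945, 0.002]
wrist_force: [-1.0, 1.0, -2.4]
gripper_width: 0.0528
t 21.53 tcp [ 0.5869 -0.4116  0.1946] yaw 141.91 j6 -1.55 F [-1.   1.  -2.4] w 0.0528
bed (321, 172) [ 0.5594 -0.3898] circ/mean [ 0.5592 -0.3899] [58.9 58.3] -38.0
bed (568, 80) [ 0.6279 -0.1225] circ/mean [ 0.628  -0.1228] [108.7  33.5] -29.5
t 21.58 tcp [ 0.5872 -0.4118  0.1953] yaw 141.93 j6 -1.55 F [-0.4  0.6 -1.3] w 0.0533
[ 0.56080312 -0.39077179] ([0.108, 0.001, 0.542, 0.0, -0.003, -0.0], np.float64(4.0))
```

```bash
python3 -m pendant '[[0.06,0.001,0,0,-0.002,0],[0.108,0.001,0.01,0,-0.003,0],[0.108,0.001,0.1,0,-0.003,0],[0.108,0.001,0.2,0,-0.003,0],[0.108,0.001,0.3,0,-0.003,0],[0.108,0.001,0.4,0,-0.003,0],[0.108,0.001,0.48,0,-0.003,0],[0.108,0.001,0.525,0,-0.003,0],[0.108,0.001,0.542,0,-0.003,0],[0.108,0.001,0.542,0,-0.003,0],[0.108,0.001,0.542,0,-0.003,0]]'; python3 - <<'E'
from h import *
from bench import env
o=env.get_obs(); show(o); print(rowto(o,[.5608,-.3908,.0275],142))
E
```

```text
clock: 22.5
tool_pos: [0.5619, -0.391, 0.0344]
orientation: [0.001, 0.326, 0.945, -0.0]
wrist_force: [0.1, -0.3, -1.6]
gripper_width: 0.0528
t 22.5 tcp [ 0.5619 -0.391   0.0344] yaw 141.95 j6 -1.55 F [ 0.1 -0.3 -1.6] w 0.0528
([0.003, -0.002, 0.023, 0.0, 0.001, -0.0], np.float64(0.2))
```

```bash
python3 -m pendant '[[0.003,-0.002,0.008,0,0.001,0],[0.003,-0.002,0.016,0,0.001,0],[0.003,-0.002,0.02,0,0.001,0],[0.003,-0.002,0.023,0,0.001,0],[0.003,-0.002,0.023,0,0.001,0]]'; python3 -m pendant '[[0,0,0.002,0,0,0],[0,0,0.004,0,0,0],[0,0,0.005,0,0,0],[0,0,0.005,0,0,0]]'
```

```text
clock: 22.92
tool_pos: [0.5609, -0.391, 0.0277]
orientation: [0.0, 0.326, 0.945, 0.0]
wrist_force: [-0.6, -0.2, -1.9]
gripper_width: 0.0529
clock: 23.25
tool_pos: [0.5609, -0.3911, 0.0264]
orientation: [0.0, 0.326, 0.945, 0.0]
wrist_force: [0.1, -0.5, 0.3]
gripper_width: 0.0527
```

```bash
python3 -m pendant '[[0,0,0.001,0,0,0],[0,0,0.003,0,0,0],[0,0,0.004,0,0,0],[0,0,0.004,0,0,0]]'
```

```text
clock: 23.58
tool_pos: [0.5609, -0.3911, 0.0264]
orientation: [0.0, 0.326, 0.945, 0.0]
wrist_force: [-2.8, 2.1, 5.9]
gripper_width: 0.0532
```

```bash
python3 -m pendant '[[0,0,0,0,0,0],[0,0,0,0,0,0],[0,0,0,0,0,0],[0,0,0,0,0,0],[0,0,0,0,0,0],[0,0,0,0,0,0]]' 1;  python3 -m pendant '[[0,0,-0.06,0,0,0],[0,0,-0.18,0,0,0],[0,0,-0.3,0,0,0],[0,0,-0.43,0,0,0],[0,0,-0.56,0,0,0],[0,0,-0.66,0,0,0],[0,0,-0.67,0,0,0],[0,0,-0.67,0,0,0]]'; python3 - <<'E'
from h import *
from bench import env
o,c=wristcap(env,"w13")
X=cloud(c,True); bc=np.array([.5592,-.3899])
m=(X[...,2]>.045)&(X[...,2]<.1)&(np.hypot(X[...,0]-bc[0],X[...,1]-bc[1])<.045); m[300:]=False
W=X[m]; cc,r=cv2.minEnclosingCircle((W[:,:2]*1000).astype(np.float32)); print(cc,r,rect(W[:,:2]))
T=W[W[:,2]>np.sort(W[:,2])[-40]]; print("apex",T.mean(0))
print(rowto(o,[.3934,-.264,.23],26.5))
E
```

```text
clock: 24.08
tool_pos: [0.5609, -0.3911, 0.0261]
orientation: [0.0, 0.326, 0.945, 0.0]
wrist_force: [0.9, 0.2, 0.5]
gripper_width: 0.0852
clock: 24.75
tool_pos: [0.5626, -0.3924, 0.2314]
orientation: [0.004, 0.326, 0.945, -0.001]
wrist_force: [0.3, 0.4, -0.3]
gripper_width: 0.0853
t 24.75 tcp [ 0.5626 -0.3924  0.2314] yaw 141.95 j6 -1.55 F [ 0.3  0.4 -0.3] w 0.0853
(559.0741577148438, -391.0325622558594) 28.340505599975586 (array([ 0.5589197 , -0.39093391]), (55.49036407470703, 55.21031951904297), 1.427290916442871)
apex [ 0.55966846 -0.39180799  0.08636898]
([0.708, -0.01, -0.0, 0.002, 0.001, 0.641], np.float64(16.1))
```

View pics/w13.png

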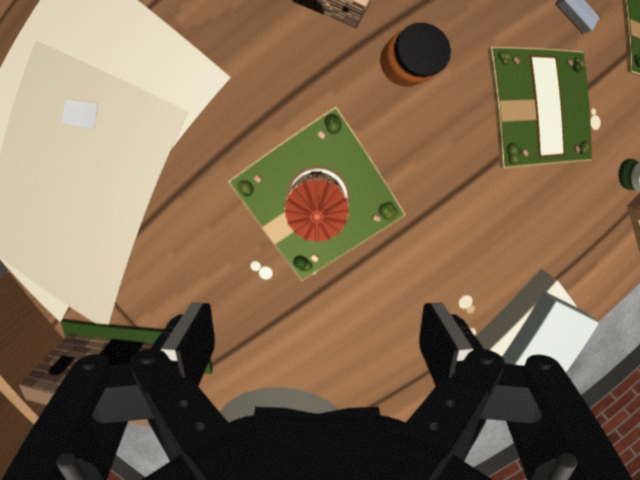

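```bash
python3 - <<'E'
import cv2
p=cv2.imread("pics/w13.png")[150:260,260:380]; cv2.imwrite("pics/w13z.png",cv2.resize(p,None,fx=5,fy=5,interpolation=cv2.INTER_CUBIC))
E
```

```text
(no output)
```

View pics/w13z.png

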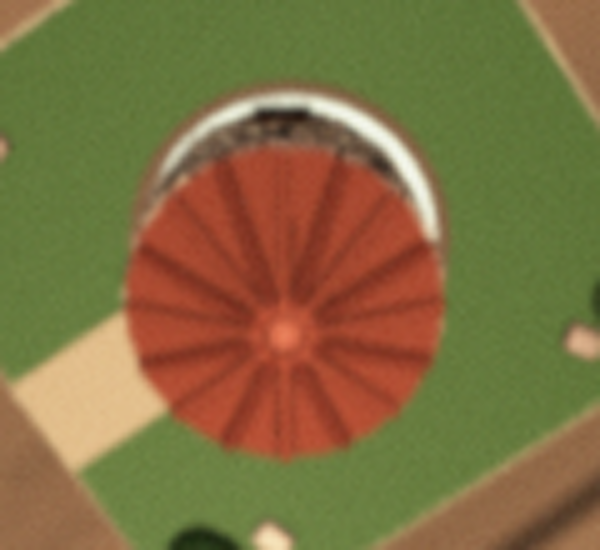

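The dovecote stands inside its disc, about 1–1.5 mm off centre, with the white rim a little wider on the right. That is acceptable. On to the gate wall.

```bash
python3 -m pendant '[[0.02,0,0,0,0,0.03],[0.08,0,0,0,0,0.065],[0.15,0,0,0,0,0.1],[0.21,0,0,0,0,0.14],[0.28,0,0,0,0,0.18],[0.34,0,0,0,0,0.22],[0.4,0,0,0,0,0.255],[0.46,0,0,0,0,0.295],[0.52,-0.01,0,0,0,0.335],[0.58,-0.01,0,0.001,0.001,0.37],[0.64,-0.01,0,0.001,0.001,0.41],[0.69,-0.01,0,0.001,0.001,0.45],[0.708,-0.01,0,0.002,0.001,0.49],[0.708,-0.01,0,0.002,0.001,0.525],[0.708,-0.01,0,0.002,0.001,0.56],[0.708,-0.01,0,0.002,0.001,0.6],[0.708,-0.01,0,0.002,0.001,0.635],[0.708,-0.01,0,0.002,0.001,0.641],[0.708,-0.01,0,0.002,0.001,0.641],[0.708,-0.01,0,0.002,0.001,0.641]]'; python3 - <<'E'
from h import *
from bench import env
o,c=wristcap(env,"w14")
X=cloud(c,True); m=(X[...,2]>.055)&(X[...,2]<.09)&(np.hypot(X[...,0]-.3934,X[...,1]+.264)<.075); m[300:]=False
W=X[m]; 
for lo in (.055,.068):
    T=W[W[:,2]>lo]; print(len(T),rect(T[:,:2]))
E
```

```text
clock: 26.47
tool_pos: [0.3915, -0.2624, 0.2263]
orientation: [-0.002, 0.973, 0.231, -0.002]
wrist_force: [0.5, 0.2, -0.3]
gripper_width: 0.0854
t 26.47 tcp [ 0.3915 -0.2624  0.2263] yaw 26.72 j6 0.46 F [ 0.5  0.2 -0.3] w 0.0854
4287 (array([ 0.39439276, -0.26456836]), (104.55765533447266, 28.80545997619629), 26.195283889770508)
3016 (array([ 0.39409935, -0.26454482]), (104.0477066040039, 27.93861961364746), 26.240278244018555)
```

View pics/w14.png

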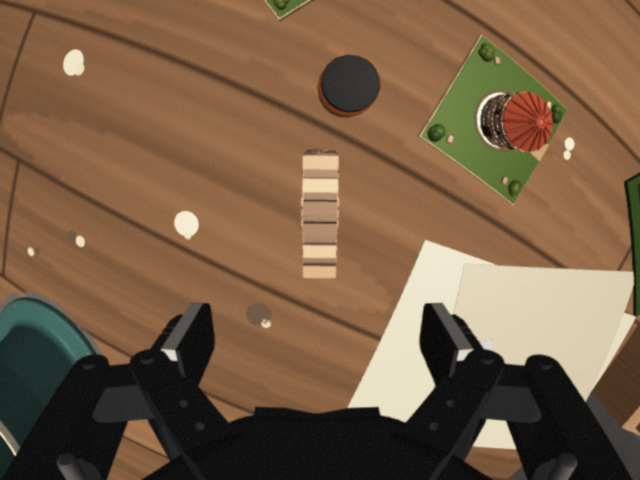

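The gate is at (320,215) and the pigment jar at (350,85). The gate centre measures (0.3942,-0.2646), yaw 26.2, size 104×28, as specified.

```bash
python3 - <<'E'
from h import *
from bench import env
print(rowto(env.get_obs(),[.3942,-.2646,.022],26.2))
E
```

```text
([0.006, 0.013, 0.682, -0.002, 0.001, 0.003], np.float64(4.9))
```

```bash
python3 -m pendant '[[0.005,0.01,0.03,-0.002,0.001,0.003],[0.005,0.013,0.13,-0.002,0.001,0.003],[0.005,0.013,0.26,-0.002,0.001,0.003],[0.005,0.013,0.39,-0.002,0.001,0.003],[0.005,0.013,0.5,-0.002,0.001,0.003],[0.005,0.013,0.59,-0.002,0.001,0.003],[0.005,0.013,0.65,-0.002,0.001,0.003],[0.005,0.013,0.682,-0.002,0.001,0.003],[0.005,0.013,0.682,-0.002,0.001,0.003],[0.005,0.013,0.682,-0.002,0.001,0.003]]'; python3 - <<'E'
from h import *
from bench import env
o=env.get_obs(); show(o);print(rowto(o,[.3942,-.2646,.022],26.2))
E
python3 -m pendant '[[0,0,0,0,0,0],[0,0,0,0,0,0],[0,0,0,0,0,0],[0,0,0,0,0,0],[0,0,0,0,0,0],[0,0,0,0,0,0],[0,0,0,0,0,0],[0,0,0,0,0,0],[0,0,0,0,0,0],[0,0,0,0,0,0]]' -1 60
```

```text
clock: 27.35
tool_pos: [0.3939, -0.2647, 0.0222]
orientation: [0.0, 0.974, 0.227, 0.0]
wrist_force: [0.2, -1.8, 1.1]
gripper_width: 0.085
t 27.35 tcp [ 0.3939 -0.2647  0.0222] yaw 26.2 j6 0.47 F [ 0.2 -1.8  1.1] w 0.085
([0.001, -0.0, 0.001, 0.0, -0.0, -0.0], np.float64(0.0))
clock: 28.18
tool_pos: [0.3946, -0.2651, 0.0231]
orientation: [0.001, 0.974, 0.227, 0.001]
wrist_force: [-0.5, 0.6, 6.6]
gripper_width: 0.0272
```

```bash
python3 -m pendant '[[0,0,-0.03,0,0,0],[0,0,-0.1,0,0,0],[0,0,-0.2,0,0,0],[0,0,-0.32,0,0,0],[0,0,-0.45,0,0,0],[0,0,-0.57,0,0,0],[0,0,-0.6,0,0,0],[0,0,-0.6,0,0,0]]'; python3 - <<'E'
from h import *
from bench import env
o,c=wristcap(env,"w15")
X=cloud(c,True); R=toolR(o).as_matrix(); T=(X-o["tool_pos"])@R*1000
m=(np.abs(T[...,1])<12)&(T[...,2]<25)&(T[...,2]>-45)&(T[...,0]>25); m[320:]=False
for v in range(180,320,8):
    q=T[v][m[v]]
    if len(q): print(v,np.median(q,0).round(1),len(q))
print(rowto(o,[.545,-.076,.205],-29.4))
E
```

```text
clock: 28.85
tool_pos: [0.3963, -0.2664, 0.2074]
orientation: [0.004, 0.974, 0.227, 0.003]
wrist_force: [0.5, -0.1, -2.1]
gripper_width: 0.0273
t 28.85 tcp [ 0.3963 -0.2664  0.2074] yaw 26.2 j6 0.47 F [ 0.5 -0.1 -2.1] w 0.0273
180 [52.7  0.1 16.2] 55
188 [52.5  0.  -4.6] 64
196 [ 52.4   0.3 -20.7] 71
204 [ 52.7  -0.1 -35.3] 80
212 [ 52.    0.2 -42.9] 85
260 [ 38.    0.3 -43.1] 82
268 [ 35.5  -0.2 -43. ] 81
276 [ 33.2  -0.1 -43.6] 83
([0.725, -0.351, 0.008, 0.002, -0.003, 0.309], np.float64(7.8))
```

View pics/w15.png

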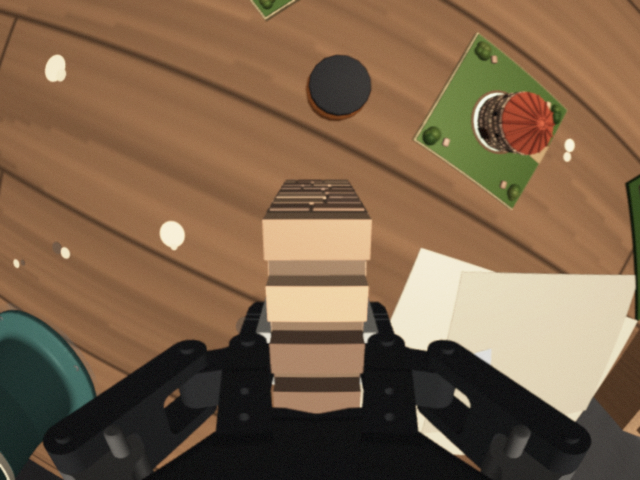

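The gate is held upright, +0.5 mm along tool x.

```bash
python3 -m pendant '[[0.05,-0.02,0,0,0,0.03],[0.14,-0.06,0,0.001,-0.001,0.065],[0.24,-0.11,0.005,0.002,-0.002,0.1],[0.34,-0.16,0.008,0.002,-0.003,0.14],[0.44,-0.21,0.008,0.002,-0.003,0.175],[0.54,-0.26,0.008,0.002,-0.003,0.21],[0.64,-0.31,0.008,0.002,-0.003,0.25],[0.7,-0.34,0.008,0.002,-0.003,0.285],[0.725,-0.351,0.008,0.002,-0.003,0.309],[0.725,-0.351,0.008,0.002,-0.003,0.309],[0.725,-0.351,0.008,0.002,-0.003,0.309],[0.725,-0.351,0.008,0.002,-0.003,0.309],[0.725,-0.351,0.008,0.002,-0.003,0.309]]'; python3 - <<'E'
from h import *
from bench import env
o,c=wristcap(env,"w16")
E
```

```text
clock: 29.98
tool_pos: [0.5421, -0.0755, 0.2007]
orientation: [-0.001, 0.967, -0.254, -0.004]
wrist_force: [0.4, -1.2, -2.1]
gripper_width: 0.0276
t 29.98 tcp [ 0.5421 -0.0755  0.2007] yaw -29.41 j6 1.9 F [ 0.4 -1.2 -2.1] w 0.0276
```

View pics/w16.png

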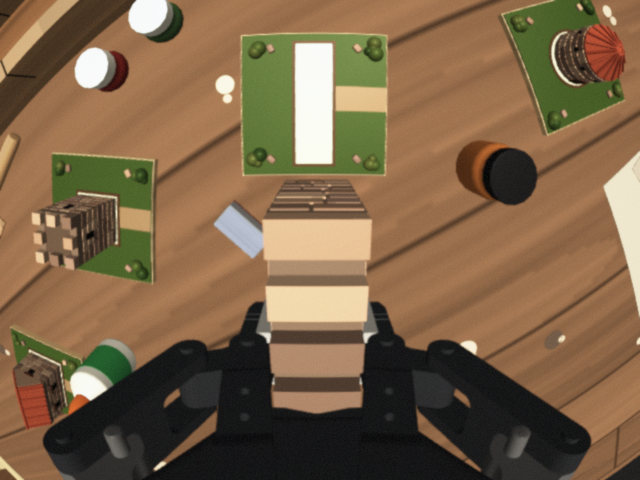

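The strip bed is at (314,103), fully visible; the pigment is at (510,175), to the side.

```bash
python3 - <<'E'
from h import *
from bench import env
o=env.get_obs(); show(o); c=load("w16.npz")
ctr,s,a=bedw(c,(314,103))
t=ctr-0.0003*down(a).as_matrix()[:2,0]
print(t,rowto(o,[*t,.2],a),rowto(o,[*t,.042],a))
E
```

```text
t 30.03 tcp [ 0.5425 -0.0756  0.2012] yaw -29.44 j6 1.9 F [-1.   0.3 -2.2] w 0.0274
bed (314, 103) [ 0.6282 -0.1226] circ/mean [ 0.628  -0.1224] [108.4  32.9] -29.5
[ 0.62796315 -0.12243413] ([0.325, -0.004, 0.002, 0.0, 0.002, 0.0], np.float64(2.3)) ([0.329, -0.004, 0.528, 0.0, 0.002, 0.0], np.float64(4.5))
```

```bash
python3 -m pendant '[[0.08,-0.001,0,0,0.001,0],[0.18,-0.003,0,0,0.002,0],[0.28,-0.004,0,0,0.002,0],[0.329,-0.004,0.01,0,0.002,0],[0.329,-0.004,0.1,0,0.002,0],[0.329,-0.004,0.2,0,0.002,0],[0.329,-0.004,0.3,0,0.002,0],[0.329,-0.004,0.4,0,0.002,0],[0.329,-0.004,0.48,0,0.002,0],[0.329,-0.004,0.515,0,0.002,0],[0.329,-0.004,0.528,0,0.002,0],[0.329,-0.004,0.528,0,0.002,0],[0.329,-0.004,0.528,0,0.002,0]]'; python3 - <<'E'
from h import *
from bench import env
o=env.get_obs(); show(o); print(rowto(o,[.62796,-.1224,.0365],-29.45))
E
```

```text
clock: 31.12
tool_pos: [0.6293, -0.1232, 0.0438]
orientation: [0.0, 0.967, -0.254, 0.001]
wrist_force: [-0.7, -1.0, -2.1]
gripper_width: 0.0272
t 31.12 tcp [ 0.6293 -0.1232  0.0438] yaw -29.45 j6 1.85 F [-0.7 -1.  -2.1] w 0.0272
([-0.005, -0.0, 0.024, -0.0, -0.001, -0.0], np.float64(0.2))
```

```bash
python3 -m pendant '[[-0.005,0,0.008,0,-0.001,0],[-0.005,0,0.016,0,-0.001,0],[-0.005,0,0.021,0,-0.001,0],[-0.005,0,0.024,0,-0.001,0],[-0.005,0,0.024,0,-0.001,0]]'; python3 -m pendant '[[0,0,0.002,0,0,0],[0,0,0.004,0,0,0],[0,0,0.005,0,0,0],[0,0,0.005,0,0,0]]'
```

```text
clock: 31.53
tool_pos: [0.628, -0.1224, 0.0367]
orientation: [-0.0, 0.967, -0.254, -0.001]
wrist_force: [0.1, -0.4, -2.6]
gripper_width: 0.0272
clock: 31.87
tool_pos: [0.628, -0.1223, 0.0353]
orientation: [-0.0, 0.967, -0.254, -0.0]
wrist_force: [0.1, -0.4, -1.2]
gripper_width: 0.0272
```

```bash
python3 -m pendant '[[0,0,0.001,0,0,0],[0,0,0.003,0,0,0],[0,0,0.004,0,0,0],[0,0,0.004,0,0,0]]'
```

```text
clock: 32.2
tool_pos: [0.6281, -0.1223, 0.0352]
orientation: [-0.0, 0.967, -0.254, -0.001]
wrist_force: [-4.4, 1.3, 5.4]
gripper_width: 0.0273
```

```bash
python3 -m pendant '[[0,0,0,0,0,0],[0,0,0,0,0,0],[0,0,0,0,0,0],[0,0,0,0,0,0],[0,0,0,0,0,0],[0,0,0,0,0,0],[0,0,0,0,0,0]]' 1;  python3 -m pendant '[[0,0,-0.06,0,0,0],[0,0,-0.18,0,0,0],[0,0,-0.3,0,0,0],[0,0,-0.43,0,0,0],[0,0,-0.56,0,0,0],[0,0,-0.65,0,0,0],[0,0,-0.65,0,0,0],[0,0,-0.65,0,0,0],[0,0,-0.65,0,0,0]]'; python3 - <<'E'
from h import *
from bench import env
o,c=wristcap(env,"w17")
X=cloud(c,True); m=(X[...,2]>.07)&(X[...,2]<.1)&(np.hypot(X[...,0]-.628,X[...,1]+.1225)<.075); m[300:]=False
print(rect(X[m][:,:2]))
c=env.get_calibration("top"); p,d=env.camera("top"); cv2.imwrite("pics/top1.png",p); np.savez("top1.npz",p=p,d=d,K=c["mtx"],R=c["R"],t=c["t"])
E
```

```text
clock: 32.78
tool_pos: [0.628, -0.1223, 0.0351]
orientation: [-0.0, 0.967, -0.254, -0.001]
wrist_force: [-0.2, 0.6, 0.6]
gripper_width: 0.085
clock: 33.53
tool_pos: [0.6277, -0.1224, 0.2294]
orientation: [-0.0, 0.967, -0.254, -0.001]
wrist_force: [-1.0, -0.0, 0.6]
gripper_width: 0.0857
t 33.53 tcp [ 0.6277 -0.1224  0.2294] yaw -29.44 j6 1.85 F [-1.  -0.   0.6] w 0.0857
(array([ 0.62894033, -0.12422649]), (104.08890533447266, 29.94194984436035), -29.46717071533203)
```

View pics/w17.png

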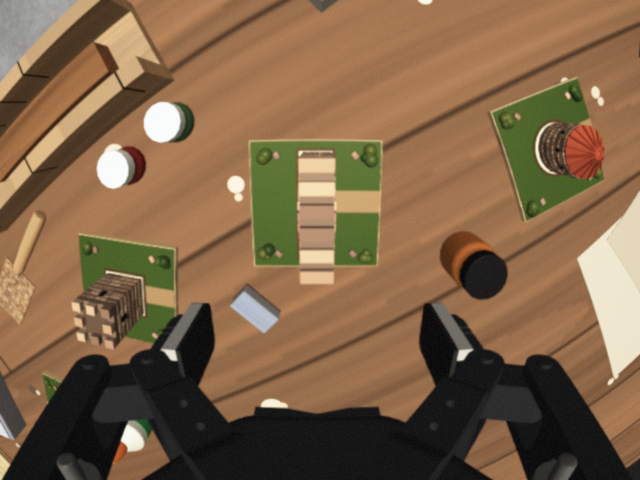

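View pics/top1.png

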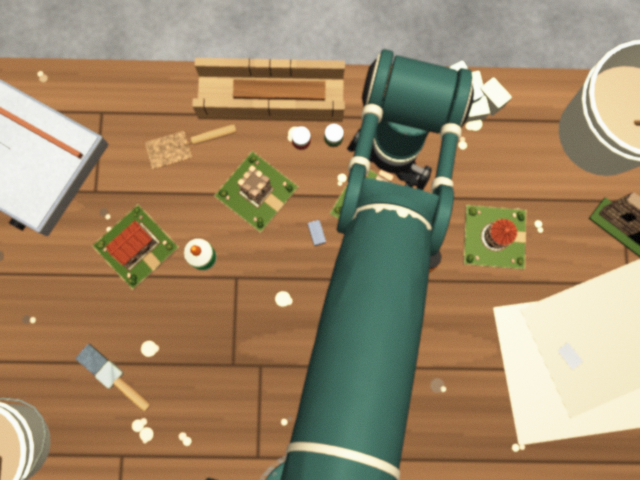

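```bash
python3 -m pendant '[[-0.01,0.06,0,0,0,0],[-0.02,0.18,0,0,0,0],[-0.03,0.31,0,0,0,0],[-0.045,0.44,0,0,0,0],[-0.06,0.57,0,0,0,0],[-0.07,0.7,0,0,0,0],[-0.08,0.83,0,0,0,0],[-0.1,0.96,0,0,0,0],[-0.1,1,0,0,0,0]]'; python3 -m pendant '[[-0.01,0.12,0,0,0,0],[-0.02,0.25,0,0,0,0],[-0.035,0.38,0,0,0,0],[-0.05,0.51,0,0,0,0],[-0.06,0.64,0,0,0,0],[-0.075,0.77,0,0,0,0],[-0.09,0.9,0,0,0,0],[-0.1,0.97,0,0,0,0],[-0.1,1,0,0,0,0],[-0.1,1,0,0,0,0],[-0.1,1,0,0,0,0]]'; python3 - <<'E'
from h import *
from bench import env
show(env.get_obs())
c=env.get_calibration("top"); p,d=env.camera("top"); cv2.imwrite("pics/top2.png",p); c=dict(p=p,d=d,K=c["mtx"],R=c["R"],t=c["t"]); np.savez("top2.npz",**c)
X=cloud(c)
for n,ctr,lo,hi in (("cottage",(.5253,.3759),.04,.1),("tower",(.6502,.1241),.07,.1),("gate",(.6281,-.1225),.07,.1),("dove",(.559,-.3902),.04,.1),("glue",(.5034,.23),.02,.14),("pig",(.5015,-.235),.02,.1)):
    m=(X[...,2]>lo)&(X[...,2]<hi)&(np.hypot(X[...,0]-ctr[0],X[...,1]-ctr[1])<.07)
    W=X[m]; r=rect(W[:,:2]); print(n,r[0].round(4),np.round(r[1],1),round(r[2],1),"bed/ref",ctr,"err mm",((r[0]-ctr)*1000).round(1),W[:,2].max().round(3))
p2,_=env.camera("scene"); cv2.imwrite("pics/scene2.png",p2)
z=p[150:300,80:540]; cv2.imwrite("pics/top2z.png",cv2.resize(z,None,fx=1.7,fy=1.7,interpolation=cv2.INTER_CUBIC))
g=cv2.imread("pics/w17.png")[130:300,240:400]; cv2.imwrite("pics/w17z.png",cv2.resize(g,None,fx=3.5,fy=3.5,interpolation=cv2.INTER_CUBIC))
E
```

```text
clock: 34.38
tool_pos: [0.449, -0.3716, 0.2256]
orientation: [-0.0, 0.967, -0.256, -0.005]
wrist_force: [0.5, -0.2, 0.9]
gripper_width: 0.0857
clock: 35.3
tool_pos: [0.2749, -0.6164, 0.2249]
orientation: [-0.002, 0.967, -0.256, -0.006]
wrist_force: [-0.3, 0.1, -0.3]
gripper_width: 0.0855
t 35.3 tcp [ 0.2749 -0.6164  0.2249] yaw -29.66 j6 0.91 F [-0.3  0.1 -0.3] w 0.0855
cottage [0.5237 0.3741] [82.8 58.9] -44.4 bed/ref (0.5253, 0.3759) err mm [-1.6 -1.8] 0.091
tower [0.6496 0.1226] [49. 47.] 52.1 bed/ref (0.6502, 0.1241) err mm [-0.6 -1.5] 0.099
gate [ 0.6285 -0.1243] [106.5  29.1] -29.5 bed/ref (0.6281, -0.1225) err mm [ 0.4 -1.8] 0.093
dove [ 0.5588 -0.3901] [54.5 54. ] 83.5 bed/ref (0.559, -0.3902) err mm [-0.2  0.1] 0.09
glue [0.5028 0.2303] [56.2 54.5] 88.2 bed/ref (0.5034, 0.23) err mm [-0.6  0.3] 0.125
pig [ 0.5008 -0.2352] [49.3 47.6] -89.6 bed/ref (0.5015, -0.235) err mm [-0.7 -0.2] 0.083
```

View pics/top2z.png

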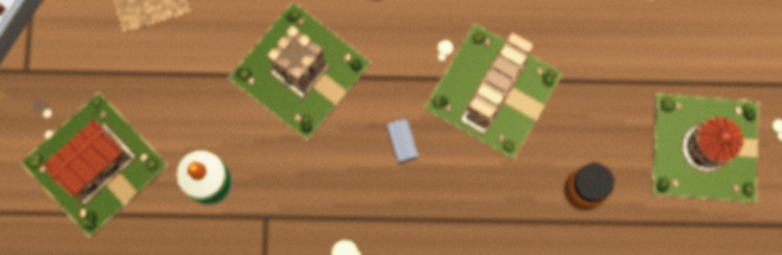

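View pics/scene2.png

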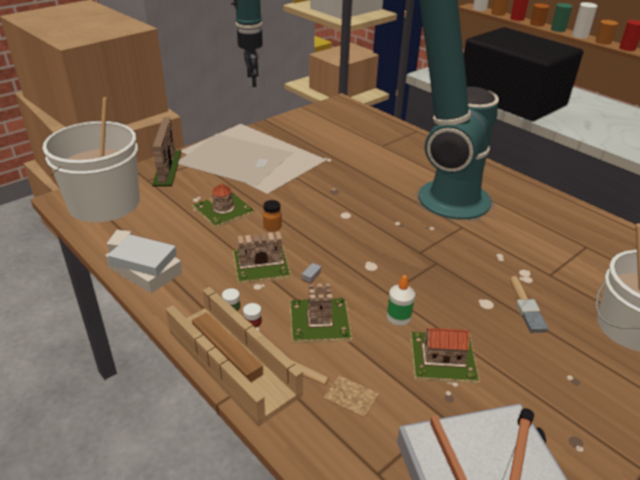

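View pics/w17z.png

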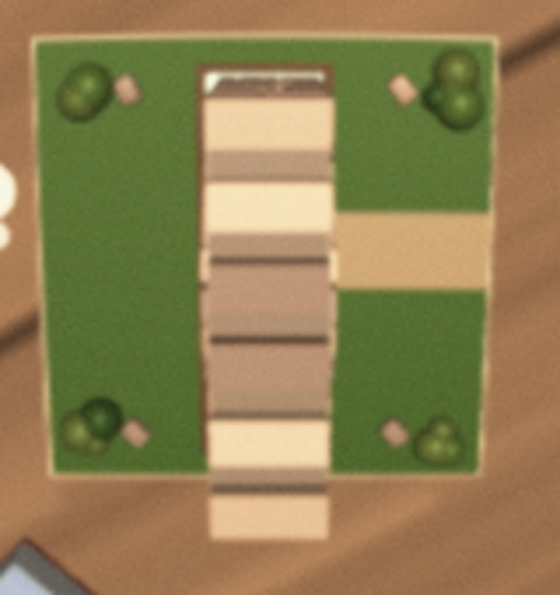

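All four stand on the right beds, within about 2 mm by both cameras. The glue and pigment are unmoved, within 0.7 mm. Handing in.

```bash
python3 - <<'E'
from bench import env
print(env.job_done())
E
```

```text
the job is handed in; nothing more can be done
None
```

I stood all four buildings on their matching beds: cottage, then tower, dovecote and gate wall. Each was lowered until it touched with about 5–9 N before release. I handed the job in at about 35 s with the arm clear.

The last checks showed all four upright and in line with their bed outlines to within about 0.5°:

| Building | Off centre, wrist camera | Off centre, top camera |
|---|---|---|
| Cottage | 1.1 mm | 2.4 mm |
| Tower | 0.9 mm | 1.6 mm |
| Dovecote | 1.1–1.9 mm | 0.2 mm |
| Gate wall | 1.9 mm | 1.8 mm |

- **Disagreement:** the two cameras differ by up to about 2 mm, the size of the stated calibration error, so the true offsets are uncertain by that much.
- **Bystanders:** the glue bottle and pigment jar measured within 0.7 mm of where they started.
- **Failures:** no check failed.

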